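# Hold-down bolt into the T-slot of the clamping plate

## Task

Take the red-handled hold-down bolt out of the bolt rack, drop its T-head into the slot of the steel base plate beside the blue end shield's open lug, twist it a quarter turn clockwise and give it a steady upward tug of about 15 N for half a second to be sure it has caught. Then raise it enough for its washer to pass over the lug, slide it along into the lug until you feel it gently meet the end of the lug's slot, lower it until the washer rests on the lug and let go. The end shield is already lined up and must stay where it is, nothing may be forced (keep every push or pull on plate and shield under 30 N), and leave the other parts alone.

Things in the scene. Friction and masses are not known exactly. Their poses are not given: they have to be found in the camera images.
- bolt_grip (a point): Centre of the bolt's red handle, a bar 46 mm long (bolt x) x 16 thick (bolt y; grasp across this) x 30 tall. Bolt (0.3 kg) stands upright in a rack pocket, z up. Below the handle: 14 mm shank with nut, round washer 32 mm across, 4 thick, its underside 73 mm below this point; then a bare 14 mm neck, 22 long, then the T-head.
- bolt_head (a point): Centre of the steel T-head, 99.5 mm below the handle's centre: 36 mm along bolt x (like the handle) x 18 wide x 9 thick. Two opposite corners are cut away, so in the T-slot it turns only clockwise seen from above, to a stop 95 to 100 deg from the slot's direction; the other way it jams at about 45 deg.
- plate: Fixed steel plate 150 x 400 x 32 mm; origin at the centre of its underside, z up. T-slot along its y axis at x = 0, closed at both ends: mouth 21 mm wide, lips 8 mm thick, cavity below 38.4 wide and 16 high, its floor 8 mm above the underside. Washer underside is 7 mm above the plate's top with the head on the floor, 14 mm with the head up against the lips.
- shield: Loose blue cast end shield (about 3 kg), finned disc 124 mm across, 57 high, standing on the plate over the T-slot. Origin at the centre of its underside, z up. Lugs 10 mm thick, 52 wide reach 110 mm from the centre in +y and -y, each with an 18 mm wide U-slot, open outwards, in line with the T-slot. Use the -y lug: free T-slot lies in front of it. Slides if pushed with some 15 N or more.
- lug_mouth (a point): Open end of the -y lug's U-slot: on its centre line at the lug's outer end, at the height of the lug's top face (10 mm above the plate's top). The slot runs inwards (shield +y) to a flat end, left rough as cast: the bolt's neck meets it when its axis is somewhere between 24 and 32 mm in from this point, so feel for it. Iron on steel is stiff: contacts made faster than some 5 mm/s easily pass 30 N.
- rack: Fixed grey bolt rack 190 x 70 x 40 mm, origin at the centre of its underside; pockets at x = -60, 0, 60 mm, each a well 42 mm (rack x) x 22 mm, 36 deep, on whose edges the washers rest.
- eyebolt: Bystander in the rack: steel lifting eye bolt, eye 48 mm across.
- starscrew: Bystander in the rack: clamp screw with a black star knob 46 mm across.
- hexnut: Bystander: steel hexagon nut, 24 mm across flats, on the plate near its -y end, beside the slot.
- coupling: Bystander: steel coupling half, 68 mm across, 42 mm high.
- bearing: Bystander: bearing, 72 mm across, 18 mm high.
- pulley: Bystander: belt pulley, 84 mm across, 34 mm high.
- wrench: Bystander: open-ended wrench lying on the bench.
There are look-alikes about, which are no part of the job. Leave any orange look-alike of the part that bears bolt_grip alone. What is meant by the shield is not orange, and is the larger of those in its own colour.

How it is judged:
By the outcome, as a careful person would: the job done as asked, in the order asked, and still so for the second after the job is handed in, with the robot touching nothing.
It also fails if it takes over 72 s, if anything falls off the work surface, if the arm or the gripper's body presses on something with over 40 N, if the wrist force passes 120 N, or if a joint passes its speed limit or range.

## Robot

A 6-joint arm with a two-finger parallel gripper is mounted at the origin on the work surface. World frame = base frame: x ahead of the robot, y to its left, z up, the work surface at z = 0. Lengths are in m, angles in rad, forces in N, time in s.
With the tool pointing down it reaches from about 0.3 to 0.875 m from the base axis. Payload 6.4 kg.
Tool frame: the origin (TCP) lies midway between the tips of the shut fingers; the grasp point (between the pads) lies 19 mm behind it; x points along the fingers, y is the direction in which the jaws open and shut, and the axes are right-handed (so a half turn about x gives the same grasp; the last joint's range is limited). The gripper opens to 85 mm and grips with 20 to 120 N. Pads are 22 mm wide; open, the fingers measure 114 mm over their backs; the gripper's body (76 mm by 85 mm) begins 54 mm behind the grasp point. The pads swing forward as they close: fully open they stand 13 mm farther back than shut.
Start: joints at [0.9, 0.181, 1.607, -0, 1.354, -0.206], TCP at [0.258, 0.514, 0.231] pointing down, gripper open.
Joint ranges: [-2.99, 2.99], [-0.89, 2.07], [0.3, 2.58], [-1.14, 4.28], [0, 2.63], [-3.12, 3.12]. Speed limits (rad/s): [2.57, 2.57, 3.01, 3.14, 3.14, 3.14].

## Interface

Orientations are given as a unit quaternion [w, x, y, z].
In Python, from bench import ctrl gives the robot as it stands.
- The arm moves only by the tool servo_tool, never from a script. Its argument "targets" is a list of rows, each a list of 7 numbers: the turn, a rotation vector about the tool's x, y, z in rad, then the shift along the tool's x, y, z in mm, then the opening, from -1 (shut) to 1 (fully open). A call has exactly 8 rows; each row is the pose to reach, as a shift and turn from the pose measured when the call began, along the tool's axes at that moment; what a row does not reach only later rows make up. A row lasts 1/8 s, in which the tool goes at most 62.5 mm and 10.7 degrees, less where a joint would pass 70% of its speed; a pose out of reach is approached as far as the arm can. A call with a gripper value outside its range is refused whole. The fingers move at their own pace and stop on an object; the grip force is fixed at half the most. Time passes only in rows, so rows that repeat a pose let the fingers close, or fill a call up. It gives the time, the measured TCP pose, the force and the opening at its end, in the units of the state.
- ctrl.get_obs(): the state, without advancing time (a new reading comes with each control period).
- ctrl.camera(name): name is "side" or "top" or "wrist"; returns a dict with "pixels" (400x640x3 uint8, blue, green, red), "intrinsics" (3x3 intrinsics, pixels), "R" (3x3) and "t" (3): a world point X has camera coordinates R X + t; the wrist camera has in their place "tool_from_camera" (4x4, takes a point from camera to tool coordinates, whose origin is the TCP and whose axes are the tool frame's). Camera axes: x right, y down, z forward; pixel columns grow to the right and rows downward; lengths in m; the calibration is good to about 2 mm. The wrist camera is an equidistant fisheye: a pixel r from the principal point sees the ray r / f radians off the axis. A picture is of the moment at which its call begins: read the wrist's pose just before it. There is no depth.
- ctrl.hand_in(): hands the job in, once; it reports no verdict.
The state is a dict: "time_s": time; "q": joint angles; "dq": joint speeds; "joint_efforts": joint torques, N m; "eef_pos": TCP position; "eef_rot": TCP orientation; "wrist_force": force on the tool from outside, world axes, zero at the start; "torque": the same for the moment, N m; "opening": opening from 0.0 (shut) to 1.0 (fully open).
Only numpy, scipy, OpenCV 4.12 (cv2) and the standard library are available. Lean on these libraries where they do the work, as an engineer would, in place of code of your own. Each camera call takes 0.05 s, during which the arm holds its last target.

## Working session

There is one attempt and no reset: what is moved stays moved. The work goes in short steps, Python scripts to look and compute and a tool call to move; the robot and the scene stay as the last step left them, time stands still between calls to the robot, and variables do not carry over. Pictures are saved under pics/ and viewed, and the job is handed in when it is done.

Besides the shell and the picture viewer there is one more tool, called after "Request:" by a JSON object that holds its "method" and its "body". servo_tool: Moves the arm, as the interface text tells. Its arguments: {"type":"object","properties":{"targets":{"type":"array","items":{"type":"array","items":{"type":"number"}}}},"required":["targets"]}

```bash
ls; mkdir -p pics
python3 - <<'E'
from bench import ctrl
import cv2,numpy as np
np.set_printoptions(precision=4,suppress=True)
o=ctrl.get_obs();print(o)
for n in ("side","top","wrist"):
    c=ctrl.camera(n);cv2.imwrite(f"pics/{n}0.png",c["pixels"])
    print(n,{k:np.array(v) for k,v in c.items() if k!="pixels"})
E
```

```text
pics
{'time_s': 0.0, 'q': array([ 0.8997,  0.1815,  1.608 , -0.    ,  1.3538, -0.2063]), 'dq': array([ 0.0006,  0.0002,  0.0004, -0.    , -0.0004, -0.0009]), 'joint_efforts': array([  0.0001, -44.4857, -35.1349,  -0.0002,   0.0089,   0.    ]), 'eef_pos': array([0.2574, 0.5136, 0.2304]), 'eef_rot': array([ 0.6878,  0.1623,  0.6884, -0.1634]), 'wrist_force': array([-0.7026,  0.8136, -0.105 ]), 'torque': array([ 0.003 , -0.0046, -0.0012]), 'opening': 0.9987462687828218}
side {'intrinsics': array([[444.1153,   0.    , 320.6744],
       [  0.    , 444.1153, 198.9411],
       [  0.    ,   0.    ,   1.    ]]), 'R': array([[ 0.8737, -0.4864, -0.0093],
       [-0.3631, -0.6392, -0.678 ],
       [ 0.3238,  0.5957, -0.735 ]]), 't': array([-0.433 ,  0.3156,  1.0618])}
top {'intrinsics': array([[373.407 ,   0.    , 315.0614],
       [  0.    , 373.407 , 193.2469],
       [  0.    ,   0.    ,   1.    ]]), 'R': array([[-0.0154, -0.9993, -0.0339],
       [-0.9828,  0.0214, -0.1834],
       [ 0.184 ,  0.0305, -0.9825]]), 't': array([0.0959, 0.5148, 1.1259])}
wrist {'intrinsics': array([[309.7069,   0.    , 317.8866],
       [  0.    , 309.7069, 198.7145],
       [  0.    ,   0.    ,   1.    ]]), 'tool_from_camera': array([[-0.0006, -0.3184,  0.9479, -0.143 ],
       [ 1.    , -0.0013,  0.0002, -0.0001],
       [ 0.0012,  0.9479,  0.3185, -0.0819],
       [ 0.    ,  0.    ,  0.    ,  1.    ]])}
```

View pics/side0.png

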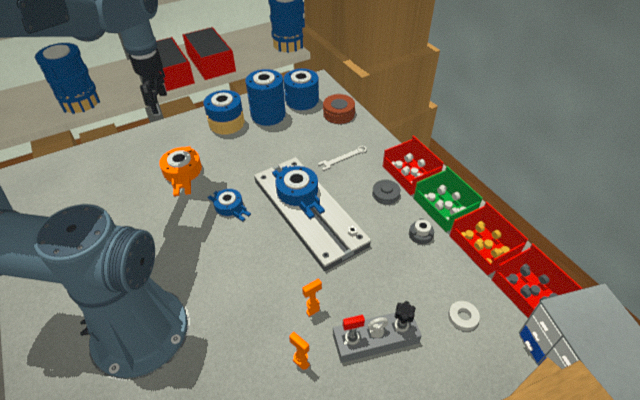

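View pics/top0.png

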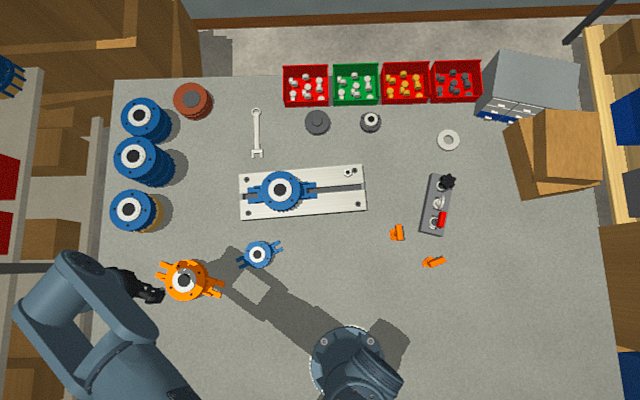

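View pics/wrist0.png

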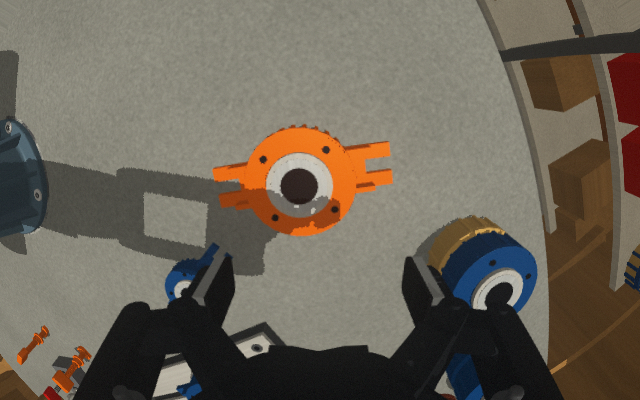

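Blue shields are at top (280,190), on the plate, and (258,254), on the bench. The larger one on the plate fits the description. The red bolt is at top (442,220); the orange look-alikes are at (398,232) and (433,262). I'll enlarge to confirm.

Run:
```python
import cv2,numpy as np
t=cv2.imread("pics/top0.png");s=cv2.imread("pics/side0.png")
def crop(im,x,y,w,h,k,n): cv2.imwrite(n,cv2.resize(im[y:y+h,x:x+w],None,fx=k,fy=k,interpolation=cv2.INTER_CUBIC))
crop(t,230,155,145,75,5.5,"pics/c1.png")
crop(t,385,165,80,110,5.4,"pics/c2.png")
crop(s,245,145,135,130,4.5,"pics/c3.png")
crop(s,280,270,150,110,5.3,"pics/c4.png")
```

```text
(no output)
```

View pics/c1.png

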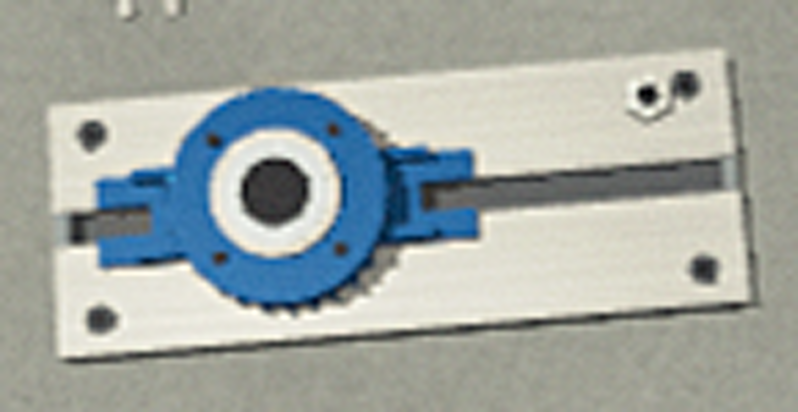

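View pics/c2.png

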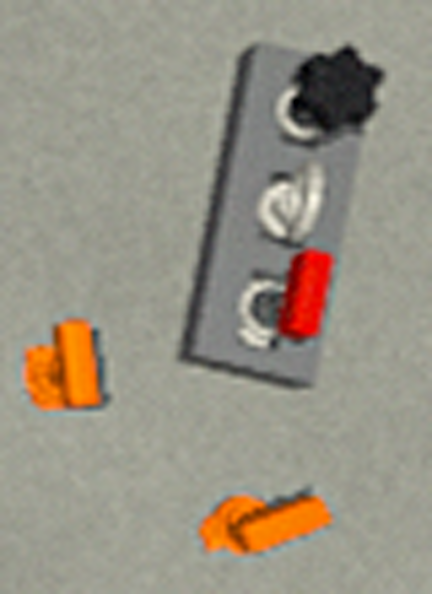

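View pics/c3.png

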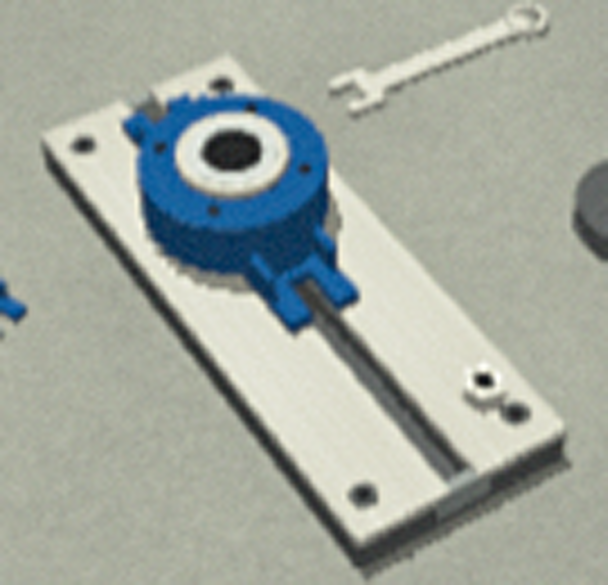

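View pics/c4.png

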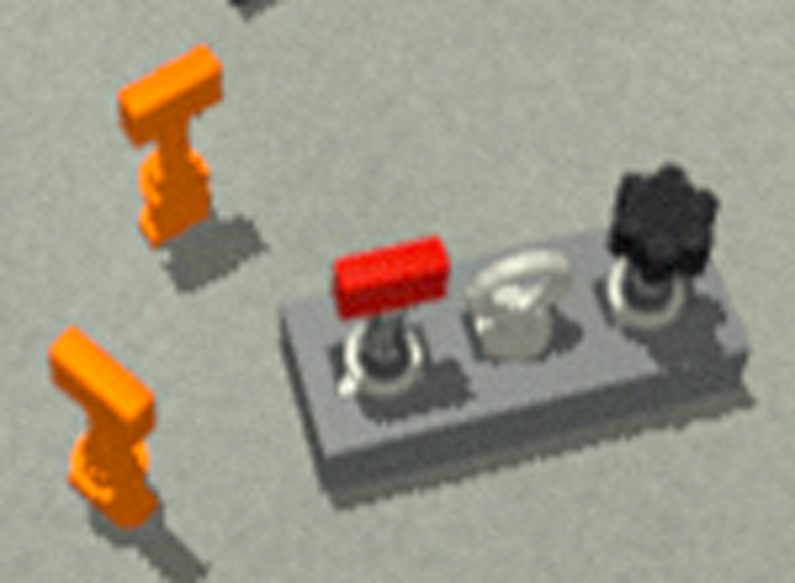

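The crops confirm it. The red bar stands in the rack's end pocket (c2 305,295; c4 390,277), and the blue shield is on the plate with its open lug facing the free slot (c1 475,195). Next I'll fit poses from both cameras.

```bash
cat > h.py <<'E'
import numpy as np,cv2,pickle
from scipy.optimize import least_squares
from scipy.spatial.transform import Rotation as Ro
def rot(q): return Ro.from_quat([q[1],q[2],q[3],q[0]]).as_matrix()
def proj(c,X):
    P=np.asarray(X)@c["R"].T+c["t"]; return P[:,:2]/P[:,2:]*[c["intrinsics"][0,0],c["intrinsics"][1,1]]+c["intrinsics"][:2,2]
def fishproj(c,pos,q,X):
    T=np.linalg.inv(c["tool_from_camera"]); Xt=(np.asarray(X)-pos)@rot(q)
    P=Xt@T[:3,:3].T+T[:3,3]; r=np.linalg.norm(P[:,:2],axis=1); th=np.arctan2(r,P[:,2])
    return P[:,:2]/r[:,None]*(th*c["intrinsics"][0,0])[:,None]+c["intrinsics"][:2,2]
def ray(c,pos,q,uv):
    d=(np.asarray(uv,float)-c["intrinsics"][:2,2])/c["intrinsics"][0,0]; th=np.hypot(*d)
    v=np.array([*(d/th*np.sin(th)),np.cos(th)]); T=c["tool_from_camera"]
    R=rot(q); return R@T[:3,3]+pos, R@T[:3,:3]@v
def onplane(o,d,z): return o+d*(z-o[2])/d[2]
def uncrop(p,x,y,k): return (np.asarray(p,float)+.5)/k-.5+[x,y]
def obj(p,L): # p x,y,yaw
    c,s=np.cos(p[2]),np.sin(p[2]); L=np.asarray(L,float)
    return np.c_[p[0]+c*L[:,0]-s*L[:,1],p[1]+s*L[:,0]+c*L[:,1],L[:,2]]
E
cat > m1.py <<'E'
from h import *
from bench import ctrl
C={n:ctrl.camera(n) for n in("top","side")}
pickle.dump({n:{k:v for k,v in c.items()} for n,c in C.items()},open("cams.pkl","wb"))
T,S=C["top"],C["side"]
def fit(L,obs,p0):
    f=lambda p:np.concatenate([(proj(C[n],obj(p,[L[i] for i in idx]))-px).ravel() for n,idx,px in obs])
    r=least_squares(f,p0,loss="soft_l1"); print(r.x,np.degrees(r.x[2]),np.round(r.fun,1)); return r.x
a=.075;b=.2
pl=[(-a,-b,.032),(a,-b,.032),(a,b,.032),(-a,b,.032)]
# top: left = +y world
tp=uncrop([(755,303),(728,50),(50,105),(62,358)],230,155,5.5)
sp=uncrop([(360,545),(563,432),(222,57),(42,137)],245,145,4.5)
print("plate");
for o in ([("top",[0,1,2,3],tp)],[("side",[0,1,2,3],sp)],[("top",[0,1,2,3],tp),("side",[0,1,2,3],sp)]): fit(pl,o,[.55,0,0])
rk=[(-.095,-.035,.04),(.095,-.035,.04),(.095,.035,.04),(-.095,.035,.04)]
tp=uncrop([(312,385),(185,355),(255,45)],385,165,5.4)
sp=uncrop([(325,455),(748,350),(285,303)],280,270,5.3)
print("rack x axis ~ world x")
fit(rk,[("top",[0,3,2],tp),("side",[0,1,3],sp)],[.5,-.35,0])
for n in C:
    im=C[n]["pixels"].astype(int); m=((im[...,2]>120)&(im[...,1]<40)&(im[...,0]<50)).astype(np.uint8)
    w=(slice(200,245),slice(425,460)) if n=="top" else (slice(300,345),slice(335,375))
    mm=np.zeros_like(m); mm[w]=m[w]; cv2.imwrite(f"pics/m_{n}.png",mm*255); C[n]["mask"]=mm
    v,u=np.nonzero(mm); print(n,len(u),u.mean(),v.mean())
bx=np.array([(i*.023,j*.008,.113+k*.015) for i in(-1,1) for j in(-1,1) for k in(-1,1)])
K=8
def cost(p,names=("top","side")):
    q=[]
    for n in names:
        mm=C[n]["mask"]; v,u=np.nonzero(mm)
        h=cv2.convexHull(proj(C[n],obj(p,bx)).astype(np.float32)).reshape(-1,2)
        ro=cv2.minAreaRect
        M=cv2.moments(h); N=len(u)
        c=np.array([M["m10"],M["m01"]])/M["m00"]; 
        q+=list(c-[u.mean(),v.mean()])
        cov=np.cov(u,v); q+=[.15*(M["mu20"]/M["m00"]-cov[0,0]),.3*(M["mu11"]/M["m00"]-cov[0,1]),.15*(M["mu02"]/M["m00"]-cov[1,1])]
    return np.array(q)
for nm in (("top",),("side",),("top","side")):
    r=least_squares(lambda p:cost(p,nm),[.45,-.3,0.1]); print(nm,r.x,np.degrees(r.x[2]),np.round(r.fun,2))
E
python3 m1.py
```

```text
plate
[0.52658222 0.12894321 0.0604109 ] 3.4612897880310514 [-0.2 -0.1  0.   0.   0.3  0.1 -0.1 -0. ]
[0.52610031 0.13087167 0.06742002] 3.8628824772965844 [-0.6  0.   0.7 -0.4  0.8  0.  -0.9  0.3]
[0.52649612 0.12973603 0.0630655 ] 3.6133868559048876 [-0.4 -0.2 -0.3 -0.1 -0.   0.3 -0.3  0.2 -0.6  0.4  0.9  0.1  1.4  0.2
 -0.4  0.3]
rack x axis ~ world x
[ 0.47837806 -0.29275902 -0.26673828] -15.282977483058858 [-0.3 -0.3  0.6 -0.4 -0.3 -1.1 -0.6  0.2  0.5  0.2 -1.2  0.1]
top 94 441.25531914893617 219.13829787234042
side 178 353.82022471910113 322.5168539325843
('top',) [ 0.4170041  -0.27386034  0.1       ] 5.729577951308233 [-2.28  1.1   0.34  1.93  0.52]
('side',) [ 0.42574099 -0.28050847  0.1       ] 5.729577951308233 [ 1.57 -0.28 -0.06 -2.59  2.11]
('top', 'side') [ 0.42645487 -0.29000756  0.09656545] 5.532792718041387 [ 3.08 -2.25  0.36  1.91  0.53  4.24  3.16 -0.   -2.68  2.14]
```

```bash
sed -i 's/least_squares(lambda p:cost(p,nm),\[.45,-.3,0.1\])/least_squares(lambda p:cost(p,nm),[.42,-.277,-.27],x_scale=[.01,.01,.1],diff_step=[1e-3,1e-3,1e-2])/' m1.py; python3 m1.py | tail -3
```

```text
('top',) [ 0.42040834 -0.28034948 -0.25513341] -14.618067617160081 [-0.    0.    0.31 -0.04  0.75]
('side',) [ 0.42242599 -0.27933567 -0.25076572] -14.367817657688757 [-0.01 -0.03  1.15  0.01  0.77]
('top', 'side') [ 0.42164391 -0.27978543 -0.25266335] -14.476543695940743 [-0.23 -0.42  0.3  -0.02  0.75 -0.2   0.31  1.16  0.02  0.77]
```

```bash
cat >> h.py <<'E'
def plan(pos,ty,tilt=True):
    """TCP pos, tool-y yaw (rad) -> rotvec, shift mm from current"""
    from bench import ctrl
    o=ctrl.get_obs(); R=rot(o["eef_rot"])
    y=np.array([np.cos(ty),np.sin(ty),0]); x=np.array([0,0,-1.]); D=np.c_[x,y,np.cross(x,y)]
    print("t",round(o["time_s"],2),"rotvec",np.round(Ro.from_matrix(R.T@D).as_rotvec(),4),"shift",np.round(R.T@(np.asarray(pos)-o["eef_pos"])*1e3,2))
def st():
    from bench import ctrl
    o=ctrl.get_obs(); R=rot(o["eef_rot"])
    print("t %.2f pos %s tooly %.2f deg ax %s q %s F %s M %s op %.3f"%(o["time_s"],np.round(o["eef_pos"]*1e3,2),np.degrees(np.arctan2(R[1,1],R[0,1])),np.round(R[:,0],4),np.round(o["q"],3),np.round(o["wrist_force"],2),np.round(o["torque"],3),o["opening"]))
    return o
E
python3 - <<'E'
from h import *
st()
ty=np.radians(-14.5+90)
plan([.4215,-.2795,.17],ty); plan([.4215,-.2795,.17],ty+np.pi)
E
```

```text
t 0.35 pos [257.64 513.92 231.08] tooly 63.37 deg ax [-3.e-04 -3.e-04 -1.e+00] q [ 0.9    0.181  1.607  0.     1.354 -0.206] F [-0.36 -0.33  0.17] M [-0.041  0.034 -0.008] op 1.004
t 0.35 rotvec [-2.117e-01 -1.000e-04  4.000e-04] shift [  61.29 -635.78  502.13]
t 0.35 rotvec [2.9299e+00 6.0000e-04 2.0000e-04] shift [  61.29 -635.78  502.13]
```

Request:
{"method": "servo_tool", "body": {"targets": [[-0.2117, 0, 0, 10, -200, 200, 1], [-0.2117, 0, 0, 20, -350, 300, 1], [-0.2117, 0, 0, 30, -500, 420, 1], [-0.2117, 0, 0, 30, -636, 502, 1], [-0.2117, 0, 0, 30, -636, 502, 1], [-0.2117, 0, 0, 30, -636, 502, 1], [-0.2117, 0, 0, 30, -636, 502, 1], [-0.2117, 0, 0, 30, -636, 502, 1]]}}

```text
time_s: 1.35
eef_pos: [0.3632, 0.0268, 0.2129]
eef_rot: [0.702, 0.089, 0.701, -0.089]
wrist_force: [1.3, -0.6, 0.4]
opening: 0.998
```

Run:
```python
from h import *
st()
plan([.4215,-.2795,.20],np.radians(75.5))
```

```text
t 1.35 pos [363.19  26.78 212.85] tooly 75.50 deg ax [ 1.7e-03 -6.0e-04 -1.0e+00] q [-0.256 -0.322  2.116 -0.     1.346 -1.573] F [ 1.25 -0.62  0.41] M [-0.015 -0.039  0.023] op 0.998
t 1.35 rotvec [0.0001 0.0018 0.0002] shift [  13.15 -281.94  133.1 ]
```

Request:
{"method": "servo_tool", "body": {"targets": [[0, 0, 0, 13, -282, 133, 1], [0, 0, 0, 13, -282, 133, 1], [0, 0, 0, 13, -282, 133, 1], [0, 0, 0, 13, -282, 133, 1], [0, 0, 0, 13, -282, 133, 1], [0, 0, 0, 13, -282, 133, 1], [0, 0, 0, 13, -282, 133, 1], [0, 0, 0, 13, -282, 133, 1]]}}

```text
time_s: 2.35
eef_pos: [0.4213, -0.2783, 0.2002]
eef_rot: [0.702, 0.089, 0.701, -0.089]
wrist_force: [-0.1, -0.4, 0.4]
opening: 0.998
```

Run:
```python
from h import *
from bench import ctrl
o=st(); c=ctrl.camera("wrist"); cv2.imwrite("pics/w1.png",c["pixels"])
pickle.dump((o,c),open("w1.pkl","wb"))
X=obj([.4215,-.2795,np.radians(-14.5)],[(i*.023,j*.008,.113+k*.015) for i in(-1,1) for j in(-1,1) for k in(-1,1)])
print(np.round(fishproj(c,o["eef_pos"],o["eef_rot"],X),1))
im=c["pixels"][180:380,180:460].copy()
im=cv2.resize(im,None,fx=2.8,fy=2.8,interpolation=cv2.INTER_CUBIC)
for p in fishproj(c,o["eef_pos"],o["eef_rot"],X): cv2.circle(im,tuple(int(v) for v in ((p-[180,180]+.5)*2.8-.5)),3,(0,255,0),-1)
cv2.imwrite("pics/w1c.png",im)
```

```text
t 2.35 pos [ 421.34 -278.28  200.21] tooly 75.58 deg ax [ 1.7e-03 -4.0e-04 -1.0e+00] q [-8.200e-01  5.300e-02  1.814e+00  1.000e-03  1.273e+00 -2.139e+00] F [-0.09 -0.43  0.37] M [-0.031  0.028 -0.028] op 0.998
[[306.7 171.7]
 [305.3 181.5]
 [326.4 171.7]
 [327.5 181.5]
 [307.3 223.8]
 [306.1 239.1]
 [325.9 223.8]
 [326.8 239.1]]
```

View pics/w1c.png

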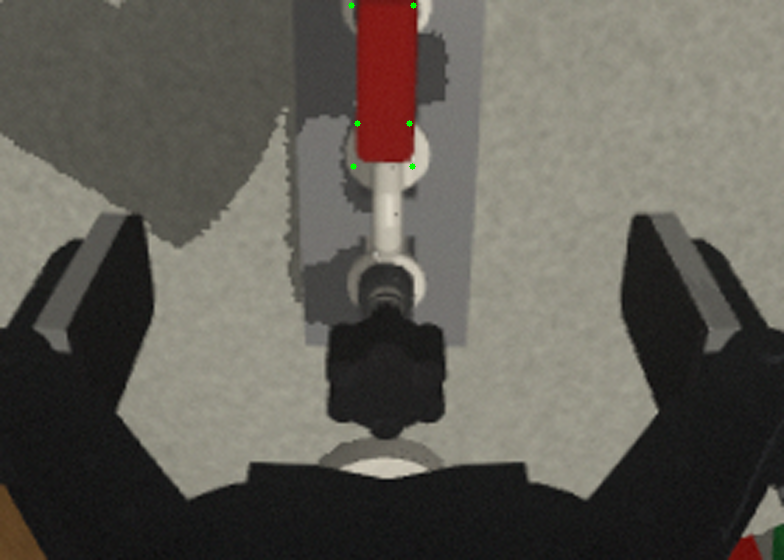

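The wrist crop shows the red handle at about (387,80), slightly right of the projected model. I'll refine with the wrist view.

Run:
```python
from h import *
o,c=pickle.load(open("w1.pkl","rb"))
im=c["pixels"].astype(int); m=((im[...,2]>70)&(im[...,1]<45)&(im[...,0]<50)); w=np.zeros_like(m); w[140:250,280:350]=m[140:250,280:350]
v,u=np.nonzero(w); print(len(u),u.mean(),v.mean(),u.min(),u.max(),v.min(),v.max())
bx=np.array([(i*.023,j*.008,.113+k*.015) for i in(-1,1) for j in(-1,1) for k in(-1,1)])
def f(p):
    h=cv2.convexHull(fishproj(c,o["eef_pos"],o["eef_rot"],obj(p,bx)).astype(np.float32)).reshape(-1,2); M=cv2.moments(h)
    cov=np.cov(u,v)
    return np.array([M["m10"]/M["m00"]-u.mean(),M["m01"]/M["m00"]-v.mean(),.3*(M["mu11"]/M["m00"]-cov[0,1]),.02*(M["m00"]-len(u))])
r=least_squares(f,[.4215,-.2795,-.253],x_scale=[.01,.01,.1],diff_step=[1e-3,1e-3,1e-2]);print(r.x,np.degrees(r.x[2]),r.fun)
R=rot(o["eef_rot"])
# open finger tip check
```

```text
1323 317.55404383975815 204.47543461829176 307 328 172 237
[ 0.42115743 -0.27859501 -0.2666571 ] -15.278326354753442 [ 9.93604876e-04  1.16132246e-01 -1.86464732e-03  2.41934899e+00]
```

Run:
```python
from h import *
plan([.4213,-.279,.095],np.radians(74.9))
```

```text
t 2.4 rotvec [0.0121 0.0021 0.0002] shift [105.39  -0.71  -0.19]
```

Request:
{"method": "servo_tool", "body": {"targets": [[0.012, 0.002, 0, 50, -0.7, -0.2, 1], [0.012, 0.002, 0, 90, -0.7, -0.2, 1], [0.012, 0.002, 0, 105, -0.7, -0.2, 1], [0.012, 0.002, 0, 105, -0.7, -0.2, 1], [0.012, 0.002, 0, 105, -0.7, -0.2, -1], [0.012, 0.002, 0, 105, -0.7, -0.2, -1], [0.012, 0.002, 0, 105, -0.7, -0.2, -1], [0.012, 0.002, 0, 105, -0.7, -0.2, -1]]}}

```text
time_s: 3.4
eef_pos: [0.4216, -0.2791, 0.096]
eef_rot: [0.701, 0.093, 0.701, -0.093]
wrist_force: [-0.6, 3.5, 4.3]
opening: 0.178
```

Run:
```python
from h import *
st()
```

```text
t 3.40 pos [ 421.6  -279.09   96.  ] tooly 74.89 deg ax [ 8.e-04 -5.e-04 -1.e+00] q [-0.82   0.198  1.889  0.     1.054 -2.127] F [-0.64  3.54  4.32] M [ 0.483 -0.012 -0.027] op 0.178
```

Request:
{"method": "servo_tool", "body": {"targets": [[0, 0, 0, -5, 0, 0, -1], [0, 0, 0, -30, 0, 0, -1], [0, 0, 0, -60, 0, 0, -1], [0, 0, 0, -90, 0, 0, -1], [0, 0, 0, -110, 0, 0, -1], [0, 0, 0, -110, 0, 0, -1], [0, 0, 0, -110, 0, 0, -1], [0, 0, 0, -110, 0, 0, -1]]}}

```text
time_s: 4.4
eef_pos: [0.4208, -0.2784, 0.2045]
eef_rot: [0.7, 0.093, 0.701, -0.092]
wrist_force: [0.9, -0.2, -4.5]
opening: 0.177
```

Run:
```python
from h import *
st()
C=pickle.load(open("cams.pkl","rb"))
# lug outer corners at z=.042 and slot ends, top view crop1 pixel -> world
def back(c,uv,z):
    d=c["R"].T@np.array([*((np.asarray(uv)-c["intrinsics"][:2,2])/c["intrinsics"][0,0]),1]); o=-c["R"].T@c["t"]
    return o+d*(z-o[2])/d[2]
p=[.5265,.1297,.0625]
def inpl(w): 
    d=w[:2]-p[:2]; c_,s=np.cos(p[2]),np.sin(p[2]); return np.array([c_*d[0]+s*d[1],-s*d[0]+c_*d[1]])*1e3
for nm,uv,z in [("lug R top",(472,150),.042),("lug R bot",(480,238),.042),("lugL top",(97,180),.042),("lugL bot",(103,268),.042),("disc c",(275,190),.089),("slot end c",(735,172),.032),("mouth",(478,194),.042),("hexnut",(650,92),.04)]:
    w=back(C["top"],uncrop(uv,230,155,5.5),z); print("top",nm,np.round(w*1e3,1),"plate",np.round(inpl(w),1))
for nm,uv,z in [("lug R",(357,294),.042),("lug L",(290,327),.042),("disc c",(232,150),.089),("mouth",(325,310),.042),("hexnut",(483,380),.04)]:
    w=back(C["side"],uncrop(uv,245,145,4.5),z); print("side",nm,np.round(w*1e3,1),"plate",np.round(inpl(w),1))
```

```text
t 4.40 pos [ 420.82 -278.37  204.47] tooly 74.89 deg ax [-0.0011  0.0016 -1.    ] q [-0.82   0.05   1.808  0.     1.286 -2.127] F [ 0.89 -0.21 -4.49] M [-0.035 -0.016  0.004] op 0.177
top lug R top [554.7  84.8  42. ] plate [ 25.4 -46.6]
top lug R bot [502.9  81.   42. ] plate [-26.6 -47.1]
top lugL top [541.9 303.1  42. ] plate [ 26.2 172.1]
top lugL bot [490.  298.7  42. ] plate [-25.8 170.9]
top disc c [524.2 193.2  89. ] plate [ 1.7 63.6]
top slot end c [540.4 -67.3  32. ] plate [   1.5 -197.5]
top mouth [528.7  81.8  42. ] plate [ -0.8 -48. ]
top hexnut [587.3 -19.2  40. ] plate [  51.4 -152.4]
side lug R [554.3  85.4  42. ] plate [ 25. -46.]
side lug L [504.6  82.2  42. ] plate [-24.8 -46.1]
side disc c [524.8 196.1  89. ] plate [ 2.4 66.4]
side mouth [530.3  83.7  42. ] plate [  0.9 -46.2]
side hexnut [587.6 -11.5  40. ] plate [  52.2 -144.8]
```

Run:
```python
from h import *
plan([.5315,.0499,.155],np.radians(3.6))
```

```text
t 4.4 rotvec [ 1.2443e+00 -2.1000e-03 -1.0000e-04] shift [ 49.86 345.71  21.36]
```

Request:
{"method": "servo_tool", "body": {"targets": [[0.17, 0, 0, 0, 50, 3, -1], [0.35, 0, 0, 0, 105, 6, -1], [0.53, 0, 0, 0, 165, 10, -1], [0.71, 0, 0, 0, 225, 14, -1], [0.89, 0, 0, 0, 285, 18, -1], [1.07, -0.001, 0, 0, 330, 20, -1], [1.244, -0.002, 0, 20, 346, 21.4, -1], [1.244, -0.002, 0, 50, 346, 21.4, -1]]}}

```text
time_s: 5.4
eef_pos: [0.5323, 0.0524, 0.1543]
eef_rot: [0.516, 0.484, 0.515, -0.484]
wrist_force: [-0.3, -0.8, -3.9]
opening: 0.177
```

Run:
```python
from h import *
from bench import ctrl
st(); plan([.5315,.0499,.155],np.radians(3.6))
```

```text
t 5.40 pos [532.32  52.35 154.26] tooly 3.61 deg ax [ 1.3e-03  3.0e-04 -1.0e+00] q [-1.240e-01  1.750e-01  1.780e+00  1.000e-03  1.186e+00 -1.880e-01] F [-0.34 -0.77 -3.85] M [-0.019 -0.019 -0.022] op 0.177
t 5.4 rotvec [ 0.0002 -0.0002 -0.0014] shift [-0.74 -0.97  2.4 ]
```

Now look with all three cameras.

Run:
```python
from h import *
from bench import ctrl
D={}
for n in("wrist","side","top"):
    o=ctrl.get_obs(); c=ctrl.camera(n); D[n]=(o,c); print(n,np.round(o["eef_pos"]*1e3,1))
    cv2.imwrite(f"pics/{n}2.png",c["pixels"])
pickle.dump(D,open("w2.pkl","wb"))
s=D["side"][1]["pixels"]; t=D["top"][1]["pixels"]
cv2.imwrite("pics/s2c.png",cv2.resize(s[120:280,220:380],None,fx=3.7,fy=3.7,interpolation=cv2.INTER_CUBIC))
cv2.imwrite("pics/t2c.png",cv2.resize(t[150:235,230:380],None,fx=5,fy=5,interpolation=cv2.INTER_CUBIC))
```

```text
wrist [532.3  52.4 154.3]
side [528.8  51.7 149.2]
top [528.3  51.2 150.5]
```

View pics/wrist2.png

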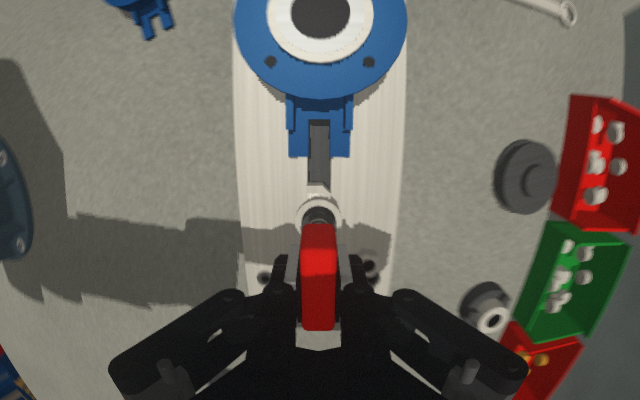

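View pics/s2c.png

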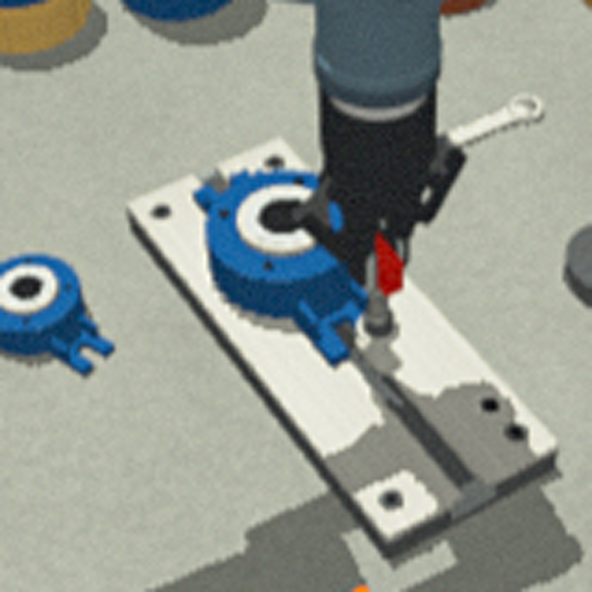

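View pics/t2c.png

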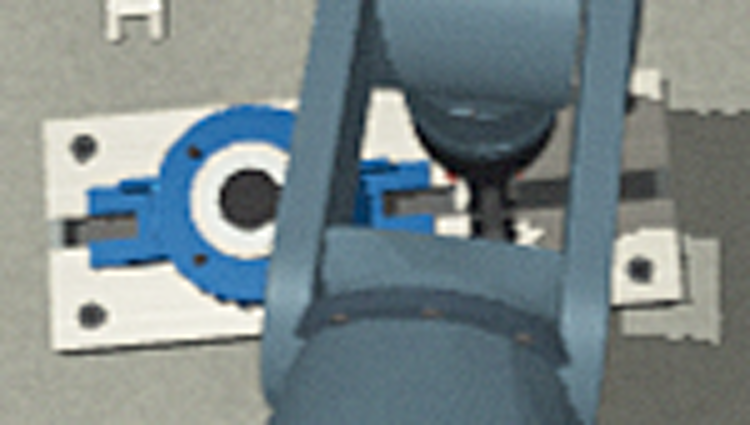

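Run:
```python
from h import *
from bench import ctrl
st()
D=pickle.load(open("w2.pkl","rb")); im=D["wrist"][1]["pixels"]
cv2.imwrite("pics/w2c.png",cv2.resize(im[80:240,260:380],None,fx=5,fy=3.75,interpolation=cv2.INTER_CUBIC))
for r in (125,130,140,165,170,175,180): 
    print(r,im[r,300:336].mean(1).astype(int))
i=im.astype(int);m=((i[...,2]>70)&(i[...,1]<45)&(i[...,0]<50))
for r in (235,250,265,280,295,310,320): 
    u=np.nonzero(m[r,280:360])[0]+280; print(r,u.min(),u.max(),(u.min()+u.max())/2)
```

```text
t 5.55 pos [529.57  50.63 152.5 ] tooly 3.71 deg ax [-5.8e-03  8.0e-04 -1.0e+00] q [-0.128  0.176  1.783  0.     1.189 -0.193] F [-0.34  0.08 -2.93] M [-0.006 -0.014 -0.038] op 0.177
125 [92 91 92 93 93 95 94 88 68 54 84 76 62 50 49 50 51 52 53 54 51 50 50 51
 51 51 48 49 48 53 78 90 91 92 92 88]
130 [90 89 91 91 91 88 90 84 72 53 85 86 87 85 85 86 88 83 84 86 85 83 80 85
 85 85 83 80 78 62 79 89 91 89 88 89]
140 [86 90 91 89 92 88 89 83 71 50 55 78 80 82 85 84 84 89 87 85 82 84 83 83
 85 83 82 78 82 75 79 90 88 87 88 88]
165 [192 191 194 194 196 194 189 132  69  81  84  85  83  83  82  85  87  82
  85  83  80  82  81  83  82  79  80  83  80  80 118 164 195 190 190 190]
170 [191 192 192 193 196 194 189 132  73  81  83  84  81  80  79  83  85  84
  84  86  81  80  81  80  82  82  83  80  79  76 112 165 192 189 189 189]
175 [188 189 191 194 192 193 187 133  60  58  84  86  81  81  82  84  83  82
  84  81  81  79  84  82  82  80  82  79  81  74 113 164 191 190 186 188]
180 [186 189 191 192 193 192 185 130  60  61  83  82  79  75  77  81  79  82
  81  80  80  80  79  78  81  80  79  79  81  78 125 175 189 189 186 186]
235 302 334 318.0
250 300 336 318.0
265 300 336 318.0
280 301 335 318.0
295 302 334 318.0
310 302 334 318.0
320 302 334 318.0
```

View pics/w2c.png

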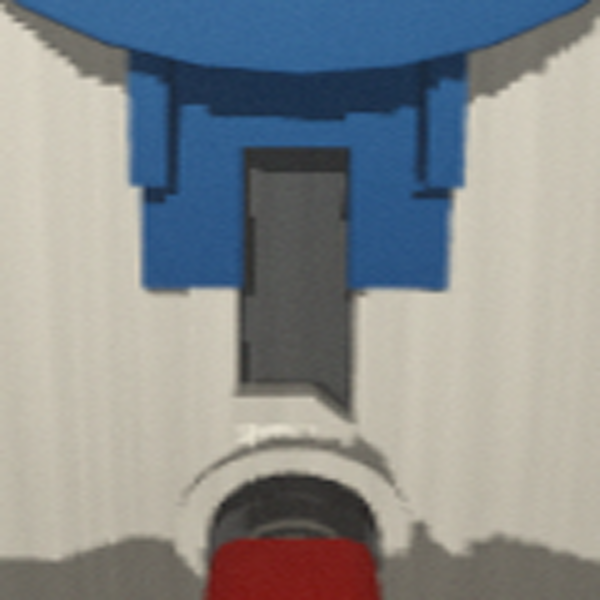

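The wrist view shows the T-slot centre at about column 318.8 and the handle centre at 318.0, with the T-head visible over the slot at about (318,165). I'll shift about 0.75 mm toward tool +y, settle and recheck.

Run:
```python
from h import *
plan([.533,.050,.140],np.radians(3.6))
```

```text
t 5.55 rotvec [ 0.0019 -0.0012  0.0057] shift [12.48  3.45  0.87]
```

Request:
{"method": "servo_tool", "body": {"targets": [[0.002, -0.001, 0.006, 6, 3, 0.9, -1], [0.002, -0.001, 0.006, 12.5, 3.5, 0.9, -1], [0.002, -0.001, 0.006, 12.5, 3.5, 0.9, -1], [0.002, -0.001, 0.006, 12.5, 3.5, 0.9, -1], [0.002, -0.001, 0.006, 12.5, 3.5, 0.9, -1], [0.002, -0.001, 0.006, 12.5, 3.5, 0.9, -1], [0.002, -0.001, 0.006, 12.5, 3.5, 0.9, -1], [0.002, -0.001, 0.006, 12.5, 3.5, 0.9, -1]]}}

```text
time_s: 6.55
eef_pos: [0.5331, 0.05, 0.14]
eef_rot: [0.516, 0.484, 0.515, -0.484]
wrist_force: [-0.7, -0.2, -3.1]
opening: 0.179
```

```bash
cat > look.py <<'E'
from h import *
from bench import ctrl
import sys
o=st(); c=ctrl.camera("wrist"); pickle.dump((o,c),open(sys.argv[1]+".pkl","wb")); im=c["pixels"]
st()
cv2.imwrite(f"pics/{sys.argv[1]}.png",cv2.resize(im[80:240,260:380],None,fx=5,fy=3.75,interpolation=cv2.INTER_CUBIC))
g=im.mean(2)
def edges(r,thr=135):
    x=g[r-1:r+2,295:345].mean(0); d=np.nonzero(np.diff(x<thr))[0]
    return [round(295+k+(x[k]-thr)/(x[k]-x[k+1]),2) for k in d]
for r in (155,160,165,170,175,180): print(r,edges(r))
i=im.astype(int);m=((i[...,2]>70)&(i[...,1]<45)&(i[...,0]<50))
for r in (265,300): 
    u=np.nonzero(m[r,280:360])[0]+280; print(r,u.min(),u.max(),(u.min()+u.max())/2)
E
python3 look.py w3
```

```text
t 6.55 pos [533.08  49.98 140.03] tooly 3.60 deg ax [ 4.e-04  1.e-04 -1.e+00] q [-0.128  0.195  1.788  0.     1.158 -0.191] F [-0.7  -0.2  -3.08] M [-0.014  0.005  0.054] op 0.179
t 6.60 pos [533.06  49.97 139.98] tooly 3.60 deg ax [ 3.e-04  1.e-04 -1.e+00] q [-0.128  0.195  1.788  0.     1.158 -0.191] F [-0.24  0.14 -3.13] M [ 0.007 -0.002 -0.009] op 0.181
155 []
160 [np.float64(305.76), np.float64(331.24)]
165 [np.float64(305.76), np.float64(331.12)]
170 [np.float64(305.88), np.float64(331.25)]
175 [np.float64(305.83), np.float64(331.11)]
180 [np.float64(305.82), np.float64(331.14)]
265 299 336 317.5
300 302 334 318.0
```

View pics/w3.png

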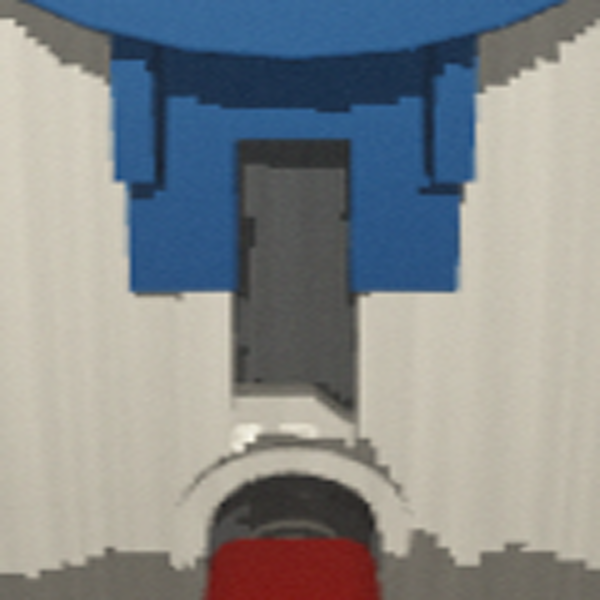

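Run:
```python
from h import *
o,c=pickle.load(open("w3.pkl","rb"))
P=o["eef_pos"];q=o["eef_rot"]
for nm,uv,z in [("lug edge L",(290,290),.042),("lug edge R",(400,290),.042),("uslot end L",(237,140),.042),("uslot end R",(350,140),.042),("lug outL",(130,290),.042),("lug outR",(458,290),.042)]:
    px=[(uv[0]+.5)/5-.5+260,(uv[1]+.5)/3.75-.5+80]
    w=onplane(*ray(c,P,q,px),z); print(nm,np.round(w*1e3,1),"tool",np.round(rot(q).T@(w-P)*1e3,1))
plan([.5335,.050,.122],np.radians(3.6))
```

```text
lug edge L [530.6  85.7  42. ] tool [ 98.   -0.2 -35.8]
lug edge R [548.   86.8  42. ] tool [ 98.   17.2 -35.8]
uslot end L [520.5 116.8  42. ] tool [ 98.   -8.4 -67.5]
uslot end R [537.9 117.9  42. ] tool [ 98.    9.1 -67.5]
lug outL [505.3  84.3  42. ] tool [ 98.  -25.6 -36. ]
lug outR [557.2  87.5  42. ] tool [ 98.   26.4 -35.9]
t 6.6 rotvec [-0.     -0.0001 -0.0003] shift [17.98  0.44  0.  ]
```

Request:
{"method": "servo_tool", "body": {"targets": [[0, 0, 0, 6, 0.4, 0, -1], [0, 0, 0, 12, 0.4, 0, -1], [0, 0, 0, 16, 0.4, 0, -1], [0, 0, 0, 18, 0.4, 0, -1], [0, 0, 0, 18.5, 0.4, 0, -1], [0, 0, 0, 19, 0.4, 0, -1], [0, 0, 0, 19.5, 0.4, 0, -1], [0, 0, 0, 20, 0.4, 0, -1]]}}

```text
time_s: 7.6
eef_pos: [0.5335, 0.05, 0.1201]
eef_rot: [0.516, 0.484, 0.515, -0.484]
wrist_force: [-0.2, -1.1, -3.0]
opening: 0.179
```

```bash
python3 look.py w4
python3 - <<'E'
from h import *
plan([.5335,.050,.116],np.radians(3.6))
E
```

```text
t 7.60 pos [533.53  50.   120.07] tooly 3.60 deg ax [ 6.e-04  1.e-04 -1.e+00] q [-0.128  0.224  1.799  0.     1.118 -0.191] F [-0.19 -1.09 -3.01] M [-0.058  0.041  0.031] op 0.179
t 7.65 pos [533.48  49.98 119.99] tooly 3.60 deg ax [ 4.e-04  1.e-04 -1.e+00] q [-0.128  0.224  1.8    0.     1.118 -0.191] F [ 0.63  0.13 -3.97] M [-0.037  0.059 -0.038] op 0.176
155 []
160 []
165 [np.float64(304.27), np.float64(331.86)]
170 [np.float64(304.26), np.float64(331.41)]
175 [np.float64(304.24), np.float64(331.46)]
180 [np.float64(304.42), np.float64(331.55)]
265 300 336 318.0
300 302 334 318.0
t 7.65 rotvec [-0.     -0.0001 -0.0004] shift [ 3.99  0.02 -0.02]
```

View pics/w4.png

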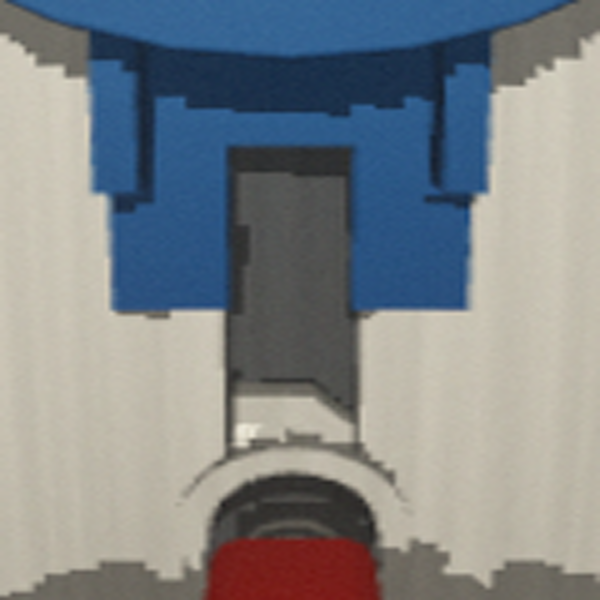

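The head lies centred between the slot edges (crop columns 232–350 against 228–358). Lower slowly.

Request:
{"method": "servo_tool", "body": {"targets": [[0, 0, 0, 0.6, 0, 0, -1], [0, 0, 0, 1.2, 0, 0, -1], [0, 0, 0, 1.8, 0, 0, -1], [0, 0, 0, 2.4, 0, 0, -1], [0, 0, 0, 3, 0, 0, -1], [0, 0, 0, 3.6, 0, 0, -1], [0, 0, 0, 4.2, 0, 0, -1], [0, 0, 0, 4.8, 0, 0, -1]]}}

```text
time_s: 8.65
eef_pos: [0.5335, 0.05, 0.1151]
eef_rot: [0.516, 0.484, 0.515, -0.484]
wrist_force: [0.6, -0.3, -3.5]
opening: 0.179
```

Run:
```python
from h import *
st()
```

```text
t 8.65 pos [533.49  50.   115.14] tooly 3.60 deg ax [ 4.e-04  1.e-04 -1.e+00] q [-0.128  0.231  1.802  0.     1.108 -0.191] F [ 0.58 -0.33 -3.46] M [ 0.015  0.004 -0.017] op 0.179
```

Request:
{"method": "servo_tool", "body": {"targets": [[0, 0, 0, 2, 0, 0, -1], [0, 0, 0, 4.2, 0, 0, -1], [0, 0, 0, 6.5, 0, 0, -1], [0, 0, 0, 9, 0, 0, -1], [0, 0, 0, 11.5, 0, 0, -1], [0, 0, 0, 14, 0, 0, -1], [0, 0, 0, 15.8, 0, 0, -1], [0, 0, 0, 16.5, 0, 0, -1]]}}

```text
time_s: 9.65
eef_pos: [0.5334, 0.05, 0.0985]
eef_rot: [0.515, 0.484, 0.515, -0.484]
wrist_force: [0.3, -0.9, -3.6]
opening: 0.179
```

Run:
```python
from h import *
st()
```

```text
t 9.65 pos [533.41  50.04  98.48] tooly 3.60 deg ax [ 2.e-04  1.e-04 -1.e+00] q [-0.128  0.255  1.811  0.     1.075 -0.191] F [ 0.32 -0.92 -3.62] M [-0.017 -0.022  0.006] op 0.179
```

Request:
{"method": "servo_tool", "body": {"targets": [[0.08, 0, 0, 0, 0, 0, -1], [0.18, 0, 0, 0, 0, 0, -1], [0.28, 0, 0, 0, 0, 0, -1], [0.38, 0, 0, 0, 0, 0, -1], [0.48, 0, 0, 0, 0, 0, -1], [0.58, 0, 0, 0, 0, 0, -1], [0.68, 0, 0, 0, 0, 0, -1], [0.76, 0, 0, 0, 0, 0, -1]]}}

```text
time_s: 10.65
eef_pos: [0.5335, 0.05, 0.0986]
eef_rot: [0.298, 0.641, 0.298, -0.641]
wrist_force: [1.0, 0.2, -3.5]
opening: 0.182
```

Run:
```python
from h import *
st(); plan([.5334,.05,.0985],np.radians(3.6-90))
```

```text
t 10.65 pos [533.48  49.98  98.56] tooly -40.11 deg ax [ 4.e-04  1.e-04 -1.e+00] q [-0.128  0.255  1.811  0.     1.075  0.572] F [ 1.04  0.16 -3.47] M [-0.017 -0.018 -0.015] op 0.182
t 10.65 rotvec [ 8.079e-01 -4.000e-04 -1.000e-04] shift [ 0.06 -0.08  0.04]
```

Request:
{"method": "servo_tool", "body": {"targets": [[0.1, 0, 0, 0, 0, 0, -1], [0.2, 0, 0, 0, 0, 0, -1], [0.3, 0, 0, 0, 0, 0, -1], [0.4, 0, 0, 0, 0, 0, -1], [0.5, 0, 0, 0, 0, 0, -1], [0.6, 0, 0, 0, 0, 0, -1], [0.71, 0, 0, 0, 0, 0, -1], [0.81, 0, 0, 0, 0, 0, -1]]}}

```text
time_s: 11.65
eef_pos: [0.5336, 0.05, 0.0986]
eef_rot: [0.02, 0.707, 0.02, -0.707]
wrist_force: [-0.4, 0.1, -3.5]
opening: 0.177
```

Run:
```python
from h import *
st()
```

```text
t 11.65 pos [533.57  49.99  98.64] tooly -86.71 deg ax [ 6.e-04  1.e-04 -1.e+00] q [-0.128  0.255  1.811  0.     1.075  1.385] F [-0.41  0.08 -3.48] M [-0.006  0.002  0.045] op 0.177
```

Request:
{"method": "servo_tool", "body": {"targets": [[0, 0, 0, -0.3, 0, 0, -1], [0, 0, 0, -0.6, 0, 0, -1], [0, 0, 0, -0.9, 0, 0, -1], [0, 0, 0, -1.2, 0, 0, -1], [0, 0, 0, -1.5, 0, 0, -1], [0, 0, 0, -1.8, 0, 0, -1], [0, 0, 0, -2.1, 0, 0, -1], [0, 0, 0, -2.4, 0, 0, -1]]}}

```text
time_s: 12.65
eef_pos: [0.5335, 0.05, 0.101]
eef_rot: [0.02, 0.707, 0.02, -0.707]
wrist_force: [-0.3, 0.7, -2.5]
opening: 0.177
```

Request:
{"method": "servo_tool", "body": {"targets": [[0, 0, 0, -0.1, 0, 0, -1], [0, 0, 0, -0.2, 0, 0, -1], [0, 0, 0, -0.3, 0, 0, -1], [0, 0, 0, -0.4, 0, 0, -1], [0, 0, 0, -0.5, 0, 0, -1], [0, 0, 0, -0.6, 0, 0, -1], [0, 0, 0, -0.7, 0, 0, -1], [0, 0, 0, -0.8, 0, 0, -1]]}}

```text
time_s: 13.65
eef_pos: [0.5336, 0.05, 0.1019]
eef_rot: [0.02, 0.707, 0.02, -0.707]
wrist_force: [-0.6, 0.1, -3.6]
opening: 0.176
```

Run:
```python
from h import *
st()
```

```text
t 13.65 pos [533.58  50.   101.88] tooly -86.71 deg ax [ 6.e-04  1.e-04 -1.e+00] q [-0.128  0.25   1.809  0.     1.081  1.385] F [-0.55  0.13 -3.57] M [ 0.016 -0.022 -0.006] op 0.176
```

Request:
{"method": "servo_tool", "body": {"targets": [[0, 0, 0, -0.1, 0, 0, -1], [0, 0, 0, -0.2, 0, 0, -1], [0, 0, 0, -0.3, 0, 0, -1], [0, 0, 0, -0.4, 0, 0, -1], [0, 0, 0, -0.5, 0, 0, -1], [0, 0, 0, -0.6, 0, 0, -1], [0, 0, 0, -0.6, 0, 0, -1], [0, 0, 0, -0.6, 0, 0, -1]]}}

```text
time_s: 14.65
eef_pos: [0.5334, 0.05, 0.102]
eef_rot: [0.02, 0.707, 0.02, -0.707]
wrist_force: [3.0, 0.2, -12.3]
opening: 0.177
```

Run:
```python
from h import *
st()
```

```text
t 14.65 pos [533.36  50.01 102.05] tooly -86.71 deg ax [ 1.e-04  2.e-04 -1.e+00] q [-0.128  0.25   1.81   0.     1.082  1.385] F [  3.     0.24 -12.34] M [-0.054 -0.6    0.002] op 0.177
```

Request:
{"method": "servo_tool", "body": {"targets": [[0, 0, 0, -0.5, 0, 0, -1], [0, 0, 0, -0.6, 0, 0, -1], [0, 0, 0, -0.7, 0, 0, -1], [0, 0, 0, -0.72, 0, 0, -1], [0, 0, 0, -0.72, 0, 0, -1], [0, 0, 0, -0.72, 0, 0, -1], [0, 0, 0, -0.72, 0, 0, -1], [0, 0, 0, -0.72, 0, 0, -1]]}}

```text
time_s: 15.65
eef_pos: [0.5332, 0.05, 0.1021]
eef_rot: [-0.02, -0.707, -0.02, 0.707]
wrist_force: [5.5, 0.1, -18.7]
opening: 0.178
```

Run:
```python
from h import *
st()
```

```text
t 15.65 pos [533.18  50.02 102.09] tooly -86.72 deg ax [-2.e-04  3.e-04 -1.e+00] q [-0.128  0.25   1.81   0.     1.082  1.385] F [  5.48   0.11 -18.73] M [-0.152 -1.17  -0.02 ] op 0.178
```

Request:
{"method": "servo_tool", "body": {"targets": [[0, 0, 0, -0.72, 0, 0, -1], [0, 0, 0, -0.72, 0, 0, -1], [0, 0, 0, -0.72, 0, 0, -1], [0, 0, 0, -0.3, 0, 0, -1], [0, 0, 0, 0.3, 0, 0, -1], [0, 0, 0, 0.9, 0, 0, -1], [0, 0, 0, 1.5, 0, 0, -1], [0, 0, 0, 1.5, 0, 0, -1]]}}

```text
time_s: 16.65
eef_pos: [0.5334, 0.05, 0.1013]
eef_rot: [0.02, 0.707, 0.02, -0.707]
wrist_force: [-0.2, 1.3, -3.2]
opening: 0.176
```

```bash
python3 look.py w5
python3 - <<'E'
from h import *
from bench import ctrl
c=ctrl.camera("side"); cv2.imwrite("pics/s5.png",cv2.resize(c["pixels"][120:280,220:380],None,fx=3.7,fy=3.7,interpolation=cv2.INTER_CUBIC))
cv2.imwrite("pics/w5f.png",pickle.load(open("w5.pkl","rb"))[1]["pixels"])
E
```

```text
t 16.65 pos [533.4   50.03 101.27] tooly -86.71 deg ax [ 3.e-04  2.e-04 -1.e+00] q [-0.128  0.251  1.81   0.     1.08   1.385] F [-0.17  1.33 -3.22] M [ 0.006  0.091 -0.001] op 0.176
t 16.70 pos [533.35  50.02 101.16] tooly -86.71 deg ax [ 3.e-04  2.e-04 -1.e+00] q [-0.128  0.251  1.81   0.     1.08   1.385] F [-0.95  0.43 -3.07] M [ 0.006 -0.021 -0.   ] op 0.179
155 []
160 []
165 []
170 []
175 []
180 [np.float64(336.63)]
265 300 336 318.0
300 302 334 318.0
```

View pics/w5f.png

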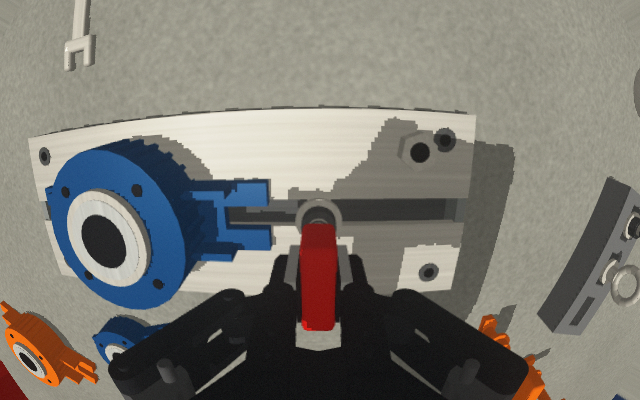

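View pics/s5.png

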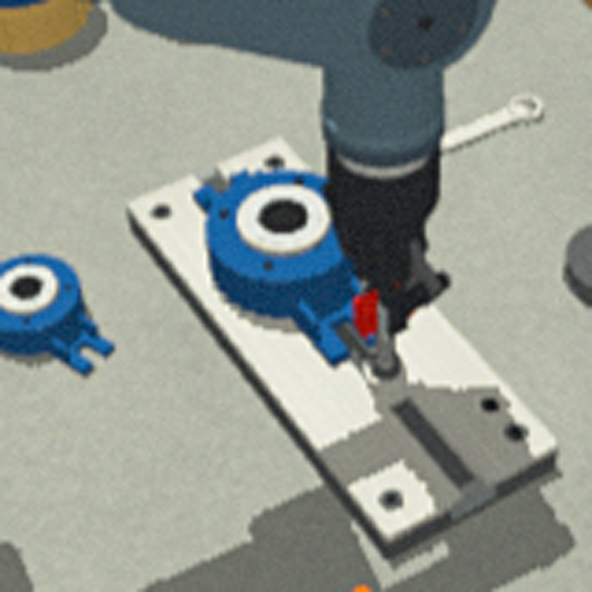

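Run:
```python
from h import *
o,c=pickle.load(open("w5.pkl","rb")); im=c["pixels"]
cv2.imwrite("pics/w5z.png",cv2.resize(im[165:265,215:415],None,fx=4,fy=4,interpolation=cv2.INTER_CUBIC))
# predicted washer circle (bottom/top) & slot edges overlay if bolt axis at TCP
P=o["eef_pos"];q=o["eef_rot"]
z=cv2.imread("pics/w5z.png")
def draw(X,col):
    for p in fishproj(c,P,q,X):
        cv2.circle(z,tuple(int(v) for v in (p-[215,165]+.5)*4-.5),1,col,-1)
a=np.linspace(0,2*np.pi,200)
for zz,col in((.0443,(0,255,0)),(.0483,(0,0,255))): draw(np.c_[P[0]+.016*np.cos(a),P[1]+.016*np.sin(a),0*a+zz],col)
th=np.radians(93.6); t=np.linspace(-.1,.06,300)
for sg in(-1,1): draw(np.c_[.5335+np.cos(th)*t+sg*.0105*np.sin(th),.05+np.sin(th)*t,0*t+.032],(255,0,255))
for sg in(-1,1): 
    t=np.linspace(.036,.06,60); draw(np.c_[.5335+np.cos(th)*t+sg*.009*np.sin(th),.05+np.sin(th)*t,0*t+.042],(0,255,255))
cv2.imwrite("pics/w5o.png",z)
```

```text
(no output)
```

View pics/w5z.png

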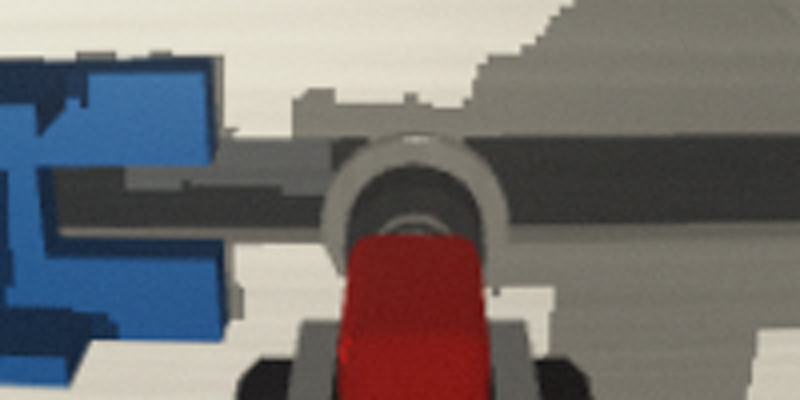

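View pics/w5o.png

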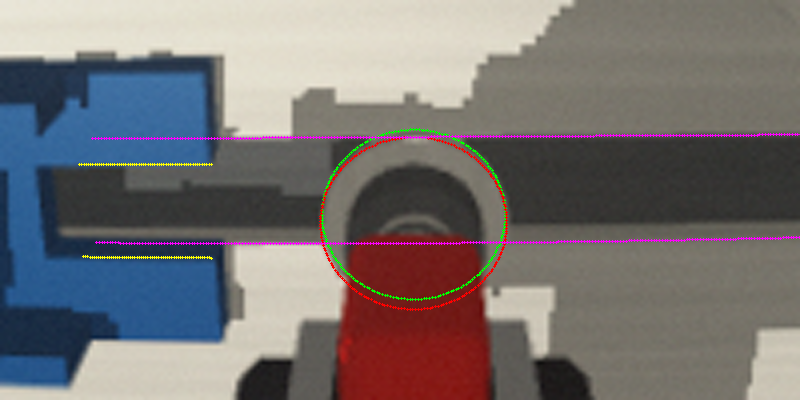

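The overlay matches the slot and lug edges within about 0.5 mm, and the washer is centred on the slot. Start the slide.

```bash
cat > tgt.py <<'E'
from h import *
import sys
x0=float(sys.argv[1]); z=float(sys.argv[2])/1e3
for t in sys.argv[3:]:
    t=float(t)/1e3; print(t); plan([x0/1e3-.0628*t,.05+.998*t,z],np.radians(-86.5))
E
python3 tgt.py 533.6 100.4 16 20 24
```

```text
0.016
t 16.75 rotvec [-0.0037 -0.0002  0.0002] shift [  0.64 -15.96  -0.18]
0.02
t 16.75 rotvec [-0.0037 -0.0002  0.0002] shift [  0.64 -19.96  -0.16]
0.024
t 16.75 rotvec [-0.0037 -0.0002  0.0002] shift [  0.64 -23.96  -0.14]
```

Request:
{"method": "servo_tool", "body": {"targets": [[0, 0, 0, 0.7, -1, -0.2, -1], [0, 0, 0, 0.7, -4, -0.2, -1], [0, 0, 0, 0.7, -8, -0.2, -1], [0, 0, 0, 0.7, -12, -0.2, -1], [0, 0, 0, 0.7, -14.5, -0.2, -1], [0, 0, 0, 0.7, -16, -0.2, -1], [0, 0, 0, 0.7, -16.5, -0.2, -1], [0, 0, 0, 0.7, -17, -0.2, -1]]}}

```text
time_s: 17.75
eef_pos: [0.5325, 0.067, 0.1003]
eef_rot: [0.02, 0.707, 0.02, -0.707]
wrist_force: [0.4, -0.3, -2.9]
opening: 0.179
```

Request:
{"method": "servo_tool", "body": {"targets": [[0, 0, 0, 0, -0.5, 0, -1], [0, 0, 0, 0, -1, 0, -1], [0, 0, 0, 0, -1.5, 0, -1], [0, 0, 0, 0, -2, 0, -1], [0, 0, 0, 0, -2.5, 0, -1], [0, 0, 0, 0, -3, 0, -1], [0, 0, 0, 0, -3.5, 0, -1], [0, 0, 0, 0, -4, 0, -1]]}}

```text
time_s: 18.75
eef_pos: [0.5324, 0.071, 0.1003]
eef_rot: [0.02, 0.707, 0.02, -0.707]
wrist_force: [0.1, 0.1, -2.6]
opening: 0.176
```

```bash
python3 look.py w6 | head -2;python3 - <<'E'
from h import *
cv2.imwrite("pics/w6z.png",cv2.resize(pickle.load(open("w6.pkl","rb"))[1]["pixels"][165:265,215:415],None,fx=4,fy=4,interpolation=cv2.INTER_CUBIC))
E
python3 tgt.py 533.6 100.4 30 36
```

```text
t 18.75 pos [532.35  71.   100.35] tooly -86.71 deg ax [ 3.e-04  1.e-04 -1.e+00] q [-0.089  0.255  1.807  0.     1.079  1.425] F [ 0.09  0.11 -2.58] M [-0.033  0.006 -0.029] op 0.176
t 18.80 pos [532.32  71.03 100.34] tooly -86.71 deg ax [ 2.e-04  2.e-04 -1.e+00] q [-0.089  0.255  1.807  0.     1.079  1.425] F [-0.2  -0.54 -2.93] M [-0.003 -0.007  0.012] op 0.179
0.03
t 18.8 rotvec [-0.0037 -0.0002  0.0002] shift [-0.06 -8.93  0.1 ]
0.036
t 18.8 rotvec [-0.0037 -0.0002  0.0002] shift [ -0.06 -14.93   0.13]
```

View pics/w6z.png

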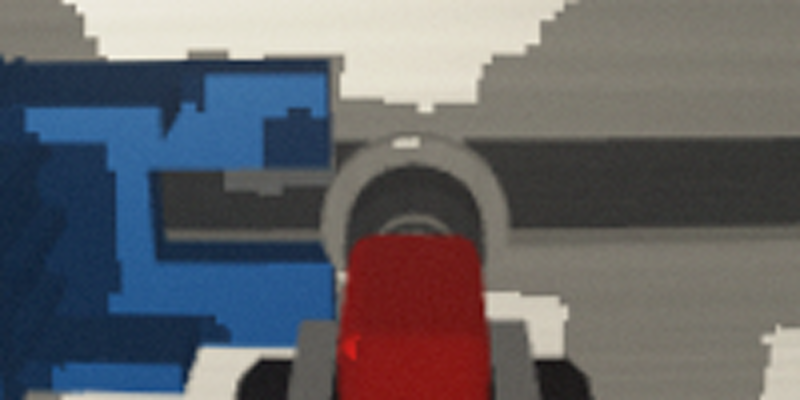

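Request:
{"method": "servo_tool", "body": {"targets": [[0, 0, 0, 0, -0.9, 0.3, -1], [0, 0, 0, 0, -1.8, 0.3, -1], [0, 0, 0, 0, -2.7, 0.3, -1], [0, 0, 0, 0, -3.6, 0.3, -1], [0, 0, 0, 0, -4.5, 0.3, -1], [0, 0, 0, 0, -5.3, 0.3, -1], [0, 0, 0, 0, -6, 0.3, -1], [0, 0, 0, 0, -6.5, 0.3, -1]]}}

```text
time_s: 19.8
eef_pos: [0.5316, 0.0776, 0.1003]
eef_rot: [0.02, 0.707, 0.02, -0.707]
wrist_force: [1.1, -0.2, -3.9]
opening: 0.177
```

Request:
{"method": "servo_tool", "body": {"targets": [[0, 0, 0, 0, -0.5, 0, -1], [0, 0, 0, 0, -1, 0, -1], [0, 0, 0, 0, -1.5, 0, -1], [0, 0, 0, 0, -2, 0, -1], [0, 0, 0, 0, -2.5, 0, -1], [0, 0, 0, 0, -3, 0, -1], [0, 0, 0, 0, -3.5, 0, -1], [0, 0, 0, 0, -4, 0, -1]]}}

```text
time_s: 20.8
eef_pos: [0.5314, 0.0816, 0.1003]
eef_rot: [0.02, 0.707, 0.02, -0.707]
wrist_force: [-0.4, -0.3, -2.9]
opening: 0.174
```

```bash
python3 look.py w7 | head -2;python3 - <<'E'
from h import *
cv2.imwrite("pics/w7z.png",cv2.resize(pickle.load(open("w7.pkl","rb"))[1]["pixels"][165:265,215:415],None,fx=4,fy=4,interpolation=cv2.INTER_CUBIC))
E
python3 tgt.py 533.3 100.3 40 56
```

```text
t 20.80 pos [531.39  81.6  100.33] tooly -86.72 deg ax [ 1.e-04  2.e-04 -1.e+00] q [-0.069  0.256  1.805  0.     1.08   1.445] F [-0.45 -0.28 -2.91] M [-0.01   0.003 -0.002] op 0.174
t 20.85 pos [531.4   81.64 100.33] tooly -86.71 deg ax [ 2.e-04  2.e-04 -1.e+00] q [-0.069  0.256  1.805  0.     1.08   1.445] F [ 0.    0.19 -3.96] M [-0.069  0.031  0.059] op 0.178
0.04
t 20.85 rotvec [-0.0037 -0.0002  0.0002] shift [ 0.03 -8.3   0.13]
0.056
t 20.85 rotvec [-0.0037 -0.0002  0.0002] shift [  0.04 -24.3    0.22]
```

View pics/w7z.png

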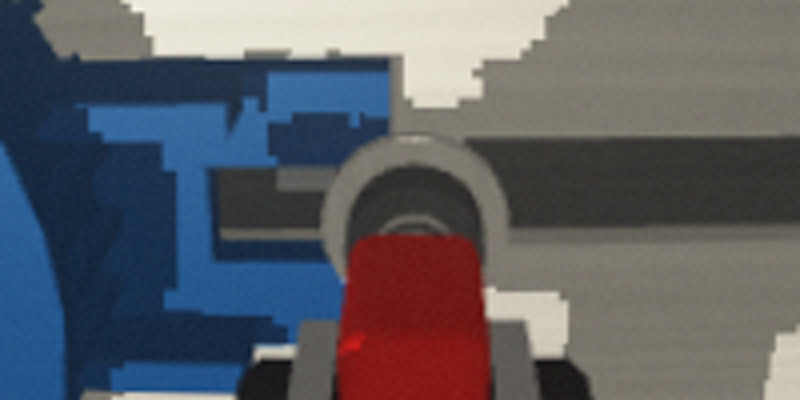

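Request:
{"method": "servo_tool", "body": {"targets": [[0, 0, 0, 0, -0.6, 0.1, -1], [0, 0, 0, 0, -1.2, 0.1, -1], [0, 0, 0, 0, -1.8, 0.1, -1], [0, 0, 0, 0, -2.4, 0.1, -1], [0, 0, 0, 0, -3, 0.1, -1], [0, 0, 0, 0, -3.6, 0.1, -1], [0, 0, 0, 0, -4.2, 0.1, -1], [0, 0, 0, 0, -4.8, 0.1, -1]]}}

```text
time_s: 21.85
eef_pos: [0.531, 0.0865, 0.1003]
eef_rot: [0.02, 0.707, 0.02, -0.707]
wrist_force: [-0.8, 0.4, -2.6]
opening: 0.175
```

Request:
{"method": "servo_tool", "body": {"targets": [[0, 0, 0, 0, -1.2, 0.1, -1], [0, 0, 0, 0, -3, 0.1, -1], [0, 0, 0, 0, -5, 0.1, -1], [0, 0, 0, 0, -7, 0.1, -1], [0, 0, 0, 0, -9, 0.1, -1], [0, 0, 0, 0, -11, 0.2, -1], [0, 0, 0, 0, -13, 0.2, -1], [0, 0, 0, 0, -14, 0.2, -1]]}}

```text
time_s: 22.85
eef_pos: [0.53, 0.1006, 0.1003]
eef_rot: [0.02, 0.707, 0.02, -0.707]
wrist_force: [0.2, 0.1, -2.8]
opening: 0.18
```

Request:
{"method": "servo_tool", "body": {"targets": [[0, 0, 0, 0, -0.6, 0, -1], [0, 0, 0, 0, -1.2, 0, -1], [0, 0, 0, 0, -1.8, 0, -1], [0, 0, 0, 0, -2.4, 0, -1], [0, 0, 0, 0, -3, 0, -1], [0, 0, 0, 0, -3.6, 0.1, -1], [0, 0, 0, 0, -4.2, 0.1, -1], [0, 0, 0, 0, -4.8, 0.1, -1]]}}

```text
time_s: 23.85
eef_pos: [0.5296, 0.1054, 0.1003]
eef_rot: [0.02, 0.707, 0.02, -0.707]
wrist_force: [0.4, -0.0, -3.5]
opening: 0.176
```

```bash
python3 look.py w8 | head -2;python3 - <<'E'
from h import *
cv2.imwrite("pics/w8z.png",cv2.resize(pickle.load(open("w8.pkl","rb"))[1]["pixels"][165:265,215:415],None,fx=4,fy=4,interpolation=cv2.INTER_CUBIC))
E
python3 tgt.py 533.3 100.3 60
```

```text
t 23.85 pos [529.61 105.42 100.32] tooly -86.70 deg ax [ 1.e-04  2.e-04 -1.e+00] q [-0.024  0.261  1.799  0.     1.081  1.49 ] F [ 0.42 -0.04 -3.52] M [ 0.02  -0.03   0.026] op 0.176
t 23.90 pos [529.62 105.49 100.33] tooly -86.71 deg ax [ 1.e-04  3.e-04 -1.e+00] q [-0.023  0.261  1.799  0.     1.081  1.49 ] F [-0.47  1.31 -3.11] M [ 0.022 -0.001 -0.033] op 0.181
0.06
t 23.9 rotvec [-0.0036 -0.0002  0.0003] shift [ 0.03 -4.39 -0.17]
```

View pics/w8z.png

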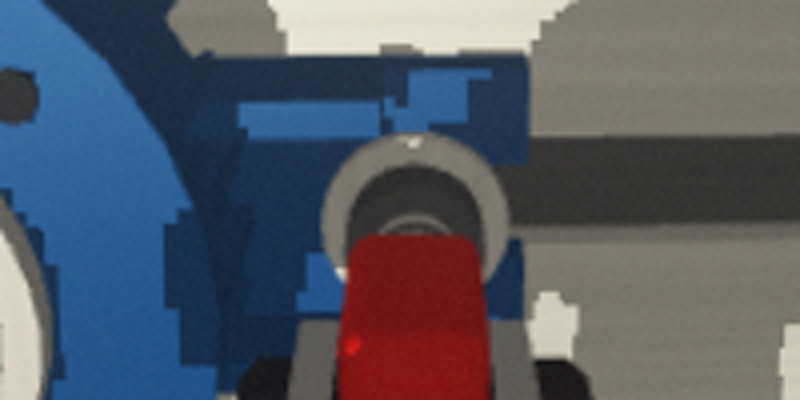

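Request:
{"method": "servo_tool", "body": {"targets": [[0, 0, 0, 0, -0.4, 0, -1], [0, 0, 0, 0, -0.8, 0, -1], [0, 0, 0, 0, -1.2, 0, -1], [0, 0, 0, 0, -1.6, 0, -1], [0, 0, 0, 0, -2, 0, -1], [0, 0, 0, 0, -2.4, 0, -1], [0, 0, 0, 0, -2.8, 0, -1], [0, 0, 0, 0, -3.1, 0, -1]]}}

```text
time_s: 24.9
eef_pos: [0.5294, 0.1086, 0.1003]
eef_rot: [0.02, 0.707, 0.02, -0.707]
wrist_force: [-0.0, -1.1, -4.0]
opening: 0.174
```

Request:
{"method": "servo_tool", "body": {"targets": [[0, 0, 0, 0, -0.08, 0, -1], [0, 0, 0, 0, -0.16, 0, -1], [0, 0, 0, 0, -0.24, 0, -1], [0, 0, 0, 0, -0.32, 0, -1], [0, 0, 0, 0, -0.4, 0, -1], [0, 0, 0, 0, -0.48, 0, -1], [0, 0, 0, 0, -0.54, 0, -1], [0, 0, 0, 0, -0.6, 0, -1]]}}

```text
time_s: 25.9
eef_pos: [0.5294, 0.1092, 0.1003]
eef_rot: [0.02, 0.707, 0.02, -0.707]
wrist_force: [0.8, 0.3, -3.3]
opening: 0.174
```

Run:
```python
from h import *
st()
```

```text
t 25.90 pos [529.4  109.21 100.32] tooly -86.70 deg ax [ 2.e-04  3.e-04 -1.e+00] q [-0.016  0.262  1.798  0.     1.081  1.497] F [ 0.81  0.31 -3.28] M [-0.006  0.025  0.023] op 0.174
```

Request:
{"method": "servo_tool", "body": {"targets": [[0, 0, 0, 0, -0.08, 0, -1], [0, 0, 0, 0, -0.16, 0, -1], [0, 0, 0, 0, -0.24, 0, -1], [0, 0, 0, 0, -0.32, 0, -1], [0, 0, 0, 0, -0.4, 0, -1], [0, 0, 0, 0, -0.48, 0, -1], [0, 0, 0, 0, -0.54, 0, -1], [0, 0, 0, 0, -0.6, 0, -1]]}}

```text
time_s: 26.9
eef_pos: [0.5294, 0.1098, 0.1003]
eef_rot: [0.02, 0.707, 0.02, -0.707]
wrist_force: [0.1, -0.4, -4.2]
opening: 0.176
```

Request:
{"method": "servo_tool", "body": {"targets": [[0, 0, 0, 0, -0.08, 0, -1], [0, 0, 0, 0, -0.16, 0, -1], [0, 0, 0, 0, -0.24, 0, -1], [0, 0, 0, 0, -0.32, 0, -1], [0, 0, 0, 0, -0.4, 0, -1], [0, 0, 0, 0, -0.48, 0, -1], [0, 0, 0, 0, -0.54, 0, -1], [0, 0, 0, 0, -0.6, 0, -1]]}}

```text
time_s: 27.9
eef_pos: [0.5294, 0.1104, 0.1004]
eef_rot: [0.02, 0.707, 0.02, -0.707]
wrist_force: [-0.4, -0.4, -3.3]
opening: 0.176
```

Request:
{"method": "servo_tool", "body": {"targets": [[0, 0, 0, 0, -0.08, 0, -1], [0, 0, 0, 0, -0.16, 0, -1], [0, 0, 0, 0, -0.24, 0, -1], [0, 0, 0, 0, -0.32, 0, -1], [0, 0, 0, 0, -0.4, 0, -1], [0, 0, 0, 0, -0.48, 0, -1], [0, 0, 0, 0, -0.54, 0, -1], [0, 0, 0, 0, -0.6, 0, -1]]}}

```text
time_s: 28.9
eef_pos: [0.5293, 0.1109, 0.1003]
eef_rot: [0.02, 0.707, 0.02, -0.707]
wrist_force: [-0.1, -1.1, -3.9]
opening: 0.173
```

Request:
{"method": "servo_tool", "body": {"targets": [[0, 0, 0, 0, -0.08, 0, -1], [0, 0, 0, 0, -0.16, 0, -1], [0, 0, 0, 0, -0.24, 0, -1], [0, 0, 0, 0, -0.3, 0, -1], [0, 0, 0, 0, -0.35, 0, -1], [0, 0, 0, 0, -0.4, 0, -1], [0, 0, 0, 0, -0.4, 0, -1], [0, 0, 0, 0, -0.4, 0, -1]]}}

```text
time_s: 29.9
eef_pos: [0.5293, 0.1112, 0.1003]
eef_rot: [0.02, 0.707, 0.02, -0.707]
wrist_force: [-0.3, -2.5, -3.2]
opening: 0.176
```

Run:
```python
from h import *
st()
```

```text
t 29.90 pos [529.31 111.17 100.34] tooly -86.70 deg ax [ 2.e-04 -2.e-04 -1.e+00] q [-0.012  0.263  1.797 -0.     1.081  1.501] F [-0.33 -2.53 -3.25] M [-0.686  0.011 -0.004] op 0.176
```

Request:
{"method": "servo_tool", "body": {"targets": [[0, 0, 0, 0, -0.1, 0, -1], [0, 0, 0, 0, -0.2, 0, -1], [0, 0, 0, 0, -0.3, 0, -1], [0, 0, 0, 0, -0.4, 0, -1], [0, 0, 0, 0, -0.5, 0, -1], [0, 0, 0, 0, -0.5, 0, -1], [0, 0, 0, 0, -0.5, 0, -1], [0, 0, 0, 0, -0.5, 0, -1]]}}

```text
time_s: 30.9
eef_pos: [0.5293, 0.1114, 0.1004]
eef_rot: [0.021, 0.707, 0.02, -0.707]
wrist_force: [0.2, -5.2, -3.1]
opening: 0.177
```

Run:
```python
from h import *
st()
```

```text
t 30.90 pos [529.31 111.41 100.36] tooly -86.70 deg ax [ 2.e-04 -6.e-04 -1.e+00] q [-1.200e-02  2.630e-01  1.797e+00 -1.000e-03  1.081e+00  1.502e+00] F [ 0.24 -5.2  -3.14] M [-1.274  0.026  0.012] op 0.177
```

Request:
{"method": "servo_tool", "body": {"targets": [[0, 0, 0, 0, 0.2, 0, -1], [0, 0, 0, 0, 0.35, 0, -1], [0, 0, 0, 0.2, 0.35, 0, -1], [0, 0, 0, 0.5, 0.35, 0, -1], [0, 0, 0, 0.8, 0.35, 0, -1], [0, 0, 0, 1.1, 0.35, 0, -1], [0, 0, 0, 1.4, 0.35, 0, -1], [0, 0, 0, 1.6, 0.35, 0, -1]]}}

```text
time_s: 31.9
eef_pos: [0.5294, 0.1111, 0.0988]
eef_rot: [0.02, 0.707, 0.02, -0.707]
wrist_force: [0.4, -1.9, -1.8]
opening: 0.178
```

Run:
```python
from h import *
st()
```

```text
t 31.90 pos [529.42 111.14  98.76] tooly -86.70 deg ax [ 4.e-04 -4.e-04 -1.e+00] q [-0.012  0.265  1.798 -0.     1.078  1.501] F [ 0.39 -1.88 -1.77] M [-0.493 -0.132  0.015] op 0.178
```

Request:
{"method": "servo_tool", "body": {"targets": [[0, 0, 0, 0.1, 0.1, 0, -1], [0, 0, 0, 0.2, 0.1, 0, -1], [0, 0, 0, 0.3, 0.1, 0, -1], [0, 0, 0, 0.4, 0.1, 0, -1], [0, 0, 0, 0.5, 0.1, 0, -1], [0, 0, 0, 0.6, 0.1, 0, -1], [0, 0, 0, 0.6, 0.1, 0, -1], [0, 0, 0, 0.6, 0.1, 0, -1]]}}

```text
time_s: 32.9
eef_pos: [0.5294, 0.1111, 0.0981]
eef_rot: [0.02, 0.707, 0.02, -0.707]
wrist_force: [0.3, -1.4, -3.0]
opening: 0.181
```

Run:
```python
from h import *
st()
```

```text
t 32.90 pos [529.4  111.07  98.12] tooly -86.70 deg ax [ 4.e-04 -4.e-04 -1.e+00] q [-0.012  0.266  1.798 -0.     1.077  1.501] F [ 0.28 -1.4  -3.02] M [-0.38   0.032  0.002] op 0.181
```

Request:
{"method": "servo_tool", "body": {"targets": [[0, 0, 0, 0.1, 0, 0, -1], [0, 0, 0, 0.2, 0, 0, -1], [0, 0, 0, 0.3, 0, 0, -1], [0, 0, 0, 0.4, 0, 0, -1], [0, 0, 0, 0.5, 0, 0, -1], [0, 0, 0, 0.5, 0, 0, -1], [0, 0, 0, 0.5, 0, 0, -1], [0, 0, 0, 0.5, 0, 0, -1]]}}

```text
time_s: 33.9
eef_pos: [0.5296, 0.1111, 0.098]
eef_rot: [0.021, 0.707, 0.02, -0.707]
wrist_force: [-2.3, -1.9, 5.9]
opening: 0.181
```

Run:
```python
from h import *
st()
```

```text
t 33.90 pos [529.58 111.07  98.03] tooly -86.70 deg ax [ 7.e-04 -4.e-04 -1.e+00] q [-0.012  0.267  1.798 -0.     1.076  1.501] F [-2.31 -1.87  5.86] M [-0.402  0.523  0.005] op 0.181
```

Request:
{"method": "servo_tool", "body": {"targets": [[0, 0, 0, 0, 0, 0, -1], [0, 0, 0, -0.1, 0, 0, -1], [0, 0, 0, -0.1, 0, 0, 0], [0, 0, 0, -0.1, 0, 0, 0], [0, 0, 0, -0.1, 0, 0, 0], [0, 0, 0, -0.1, 0, 0, 0], [0, 0, 0, -0.1, 0, 0, 0], [0, 0, 0, -0.1, 0, 0, 0]]}}

```text
time_s: 34.9
eef_pos: [0.5296, 0.1111, 0.0981]
eef_rot: [0.02, 0.707, 0.02, -0.707]
wrist_force: [0.2, 0.6, -0.0]
opening: 0.499
```

```bash
python3 look.py w9 | head -2;python3 - <<'E'
from h import *
cv2.imwrite("pics/w9f.png",pickle.load(open("w9.pkl","rb"))[1]["pixels"])
E
```

```text
t 34.90 pos [529.59 111.06  98.15] tooly -86.70 deg ax [ 8.e-04 -4.e-04 -1.e+00] q [-0.013  0.266  1.798 -0.     1.076  1.501] F [ 0.15  0.57 -0.01] M [-0.035  0.011 -0.022] op 0.499
t 34.95 pos [529.55 111.06  98.1 ] tooly -86.70 deg ax [ 7.e-04 -4.e-04 -1.e+00] q [-0.013  0.266  1.798 -0.     1.076  1.501] F [-0.3  -0.16  0.47] M [ 0.044  0.016 -0.043] op 0.502
```

View pics/w9f.png

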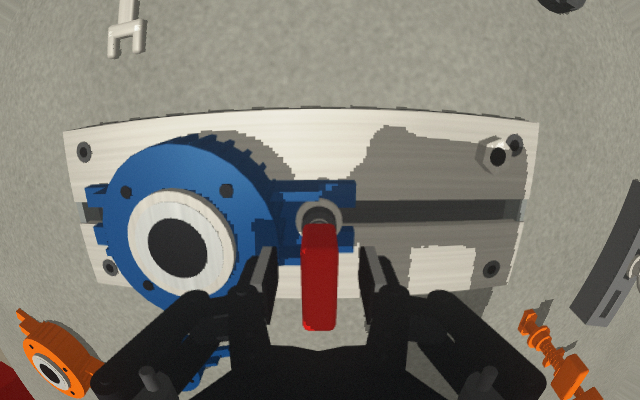

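The gripper is free of the handle: pads at columns 265 and 370, bolt standing at (320,275) with its washer at (319,217) on the lug. Retreat straight up.

Request:
{"method": "servo_tool", "body": {"targets": [[0, 0, 0, -3, 0, 0, 0], [0, 0, 0, -15, 0, 0, 0], [0, 0, 0, -40, 0, 0, 0], [0, 0, 0, -80, 0, 0, 0], [0, 0, 0, -120, 0, 0, 0], [0, 0, 0, -130, 0, 0, 0], [0, 0, 0, -130, 0, 0, 0], [0, 0, 0, -130, 0, 0, 0]]}}

```text
time_s: 35.95
eef_pos: [0.5285, 0.1111, 0.2265]
eef_rot: [-0.02, -0.706, -0.02, 0.708]
wrist_force: [0.1, 0.2, -0.4]
opening: 0.499
```

Request:
{"method": "servo_tool", "body": {"targets": [[0, 0, 0, 0, 40, 60, 0], [0, 0, 0, 0, 80, 120, 0], [0, 0, 0, 0, 120, 180, 0], [0, 0, 0, 0, 160, 200, 0], [0, 0, 0, 0, 200, 200, 0], [0, 0, 0, 0, 200, 200, 0], [0, 0, 0, 0, 200, 200, 0], [0, 0, 0, 0, 200, 200, 0]]}}

```text
time_s: 36.95
eef_pos: [0.3402, -0.0988, 0.2263]
eef_rot: [-0.021, -0.706, -0.021, 0.708]
wrist_force: [0.1, -0.5, -0.3]
opening: 0.499
```

Run:
```python
from h import *
from bench import ctrl
st()
C={n:ctrl.camera(n) for n in("top","side")}; pickle.dump(C,open("end.pkl","wb"))
cv2.imwrite("pics/te.png",cv2.resize(C["top"]["pixels"][155:230,230:375],None,fx=5.5,fy=5.5,interpolation=cv2.INTER_CUBIC))
cv2.imwrite("pics/se.png",cv2.resize(C["side"]["pixels"][145:275,245:380],None,fx=4.5,fy=4.5,interpolation=cv2.INTER_CUBIC))
cv2.imwrite("pics/sef.png",C["side"]["pixels"])
```

```text
t 36.95 pos [340.24 -98.81 226.31] tooly -86.59 deg ax [-3.3e-03  8.0e-04 -1.0e+00] q [-6.200e-01 -3.610e-01  2.116e+00 -1.000e-03  1.390e+00  8.910e-01] F [ 0.07 -0.46 -0.3 ] M [-0.032  0.012  0.049] op 0.499
```

View pics/te.png

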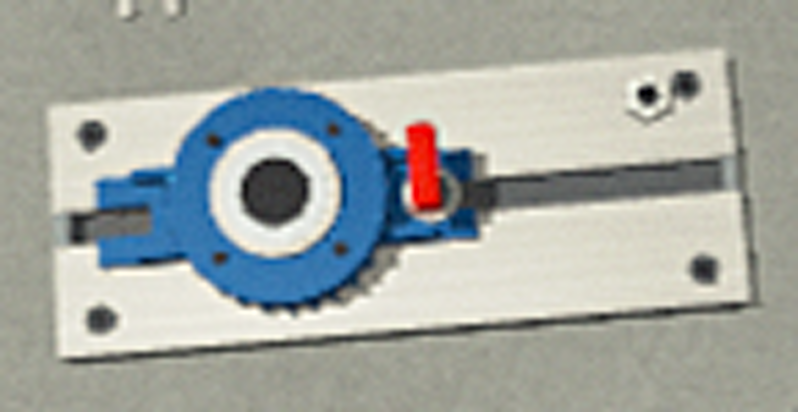

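View pics/se.png

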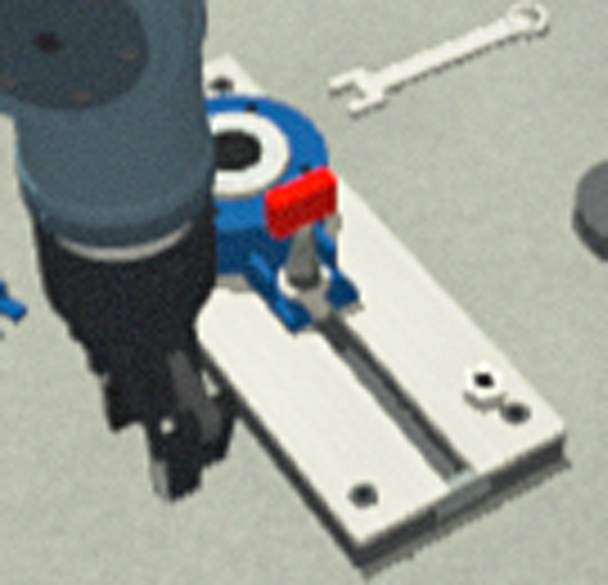

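View pics/sef.png

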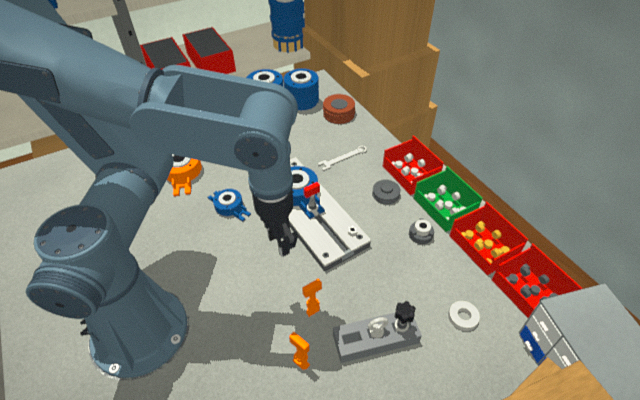

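The top view shows the bolt at (425,165) in the lug with the shield at the same pixels as before. The side view shows the washer seated and the rack pocket empty. One numeric check of the shield, then hand in.

Run:
```python
from h import *
from bench import ctrl
a=cv2.imread("pics/top0.png")[165:218,240:300]; b=pickle.load(open("end.pkl","rb"))["top"]["pixels"][165:218,240:300]
g=lambda i:cv2.cvtColor(i,cv2.COLOR_BGR2GRAY).astype(np.float32)
print(cv2.phaseCorrelate(g(a),g(b),cv2.createHanningWindow((60,53),cv2.CV_32F)), cv2.absdiff(a,b).mean())
st(); print(ctrl.hand_in())
```

```text
((0.03965209901022959, 0.013391158668905945), 0.9902733311241055) 2.687526205450734
t 37.05 pos [340.42 -98.93 226.6 ] tooly -86.56 deg ax [-2.7e-03  3.0e-04 -1.0e+00] q [-6.200e-01 -3.620e-01  2.116e+00 -1.000e-03  1.390e+00  8.910e-01] F [-0.62  0.11  0.26] M [-0.013  0.027  0.042] op 0.500
the job is handed in; nothing more can be done
None
```

The job is done and handed in at about 37 s. I took the red-handled bolt from the rack and lowered its T-head into the plate's slot. I then turned it 90.3° clockwise and tugged it upward, with a net pull of about 15 N held for more than half a second.

With the washer clear of the lug, I slid the bolt in until its neck met the end of the lug's slot, about 25 mm in from the mouth, with a contact force of about 5 N. I lowered it until the washer rested on the lug, pressing with about 9 N, then eased off, let go and moved the arm clear.

**Last checks:**
- **Seating:** the top and side views show the bolt standing upright in the blue lug with its washer on it. The wrist force read about zero after release.
- **Shield:** comparing the first and last top pictures puts its shift at 0.04 pixel, about 0.1 mm.
- **Other parts:** they look untouched in the side view; I did not measure them.
- **Contact forces:** forces were read only at the end of each one-second move. The largest of those was 18.7 N at the wrist, during the tug, including the bolt's 3 N weight.

No check failed. The slot position from the fixed cameras and from the wrist camera disagreed by about 1.5 to 2 mm. I used the wrist camera's, and the head went in without any contact force.

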